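# Empty the analyser's spent-cartridge caddy and check by its weight

## Task

Take the spent-cartridge caddy out from under the analyser's overhang and tip all four cartridges into the steel waste bin. After tipping, hold the caddy upright, still and clear of everything for about a second to feel by its weight whether cartridges are left inside, and tip again as often as it takes until it is empty. Then stand the caddy back the way it stood, flat on the dock between the guides and close up to the end stop, let go of it, and leave the bottle, jar and tip box where they are.

Things in the scene. Friction and masses are not known exactly. Their poses are not given: they have to be found in the camera images.
- analyser: white bench-top analyser, fixed, place and yaw vary. Origin on the bench under the middle of its dock; its +x points into the machine, away from the robot (yaw within 0.25 rad of the world's). Dock: dark block 140 (x) x 112 (y) x 50 mm high, open towards the robot. Housing behind it: 240 mm wide, 215 mm high, x 75 to 295 mm
- dock (a point): top of the dock block, midway between the guides, 50 mm above the analyser's origin; the caddy's underside centre stands here when home. Axes as the analyser's. Guides along x: inner faces at y = +-44 mm, 12 mm above this point, x -60 to 60. End stop: near face at x = +61, 12 mm high
- brow_edge (a point): lower near edge of the brow that juts from the housing over the dock: 160 mm wide, from x = 6 back to the housing, 170 to 215 mm above the bench. It bars a vertical gripper and a straight lift: lean the gripper back towards the robot by 20 to 45 degrees, lift the caddy 15 to 25 mm and draw it out to the analyser's -x; bring it back the same way
- caddy: loose light-grey box 110 (x) x 76 (y) x 58 mm high, walls 3, floor 4 mm; 150 g empty (within 3 percent), 310 g with four cartridges. Origin: underside centre. It starts home, +x end (the spout) towards the machine. The rear, x -55 to 12, is under a hood; the front is open on top, its floor a 30-degree ramp from x = 32 up to the lip. It empties when the +x end is tipped down about 80 degrees or more
- caddy_gate (a point): bottom middle of the way out of the rear chamber (x = 10, y = -12.5 mm). It is open from y -35 to 10; from y 10 to 35 an upright baffle, floor to hood, closes it. In a straight tip cartridges on the +y side stay behind it: lean the -y side down 45 degrees or more so they slide across, then the spout down. If two wedge in the opening, lean the +y side down first to part them
- caddy_fin (a point): gripping point of the dark upright grip fin on the caddy's hood, 83 mm above the caddy's underside and 18 mm behind its centre (x = -18). The fin is 10 mm thick (y), 34 mm long (x -35 to -1) and rises 40 mm above the hood (58 to 98 mm)
- caddy_lip (a point): middle of the upper edge of the spout lip (x = 55, y = 0, z = 17 mm in the caddy's frame)
- cartridge1: spent test cartridge, a loose rigid block 18 x 20 x 18 mm (x, y, z), 40 g, steel-cased with a white band; origin at the centre of its underside. All four start inside the caddy: it lies loose in the rear chamber, out of sight under the hood, anywhere across its width.
- cartridge2: spent test cartridge, a loose rigid block 18 x 20 x 18 mm (x, y, z), 40 g, steel-cased with a white band; origin at the centre of its underside. All four start inside the caddy: it lies loose in the rear chamber, out of sight under the hood, anywhere across its width.
- cartridge3: spent test cartridge, a loose rigid block 18 x 20 x 18 mm (x, y, z), 40 g, steel-cased with a white band; origin at the centre of its underside. All four start inside the caddy: it lies in the open front, before the ramp.
- cartridge4: spent test cartridge, a loose rigid block 18 x 20 x 18 mm (x, y, z), 40 g, steel-cased with a white band; origin at the centre of its underside. All four start inside the caddy: it lies in the open front, before the ramp.
- bin: open steel waste bin, fixed, 170 (x) x 150 (y) x 75 mm high, walls 4 mm; origin at the centre of its underside. It stands on the other side of the bench from the analyser; which is left and which right varies
- bottle: bystander: amber bottle, 60 mm across, 160 mm tall, loose, between analyser and bin on the robot's side; origin at the centre of its underside
- jar: bystander: small white jar, 44 mm across, 65 mm tall, loose, beside the dock; origin at the centre of its underside
- tipbox: bystander: grey pipette-tip box 85 x 115 x 56 mm, loose, beyond the bin; origin at the centre of its underside
Things that resemble listed ones, but are neither listed nor needed, are in the scene too. What is shaped like the caddy but orange or yellow is not meant.

How it is judged:
On the way, in this order (a step that is already met when the one before it is completed fails the run):
1. the caddy is tipped over the bin, its spout well down (angle between caddy's own z axis and vertical above 1.05 rad and horizontal distance between caddy_lip and bin below 0.09 m), for 0.2 s.
2. the caddy is held upright and still, clear of bin and analyser, to feel its weight (angle between caddy's own z axis and vertical below 0.3 rad and height (world z) of caddy above 0.02 m and linear speed of caddy below 0.04 m/s and angular speed of caddy below 0.3 rad/s and contact force between caddy and bin below 0.05 N and contact force between caddy and analyser below 0.05 N), for 0.4 s.
At the end, for the whole second after the job is handed in: all four cartridges lie at rest inside the bin; the caddy stands upright (within 0.08 rad) on the dock between the guides, spout towards the machine, its centre at most 15 mm short of the dock's middle, at rest and let go (x of cartridge1 in the frame of bin between -0.085 and 0.085 m and y of cartridge1 in the frame of bin between -0.075 and 0.075 m and z of each of cartridge1, cartridge2, cartridge3, cartridge4 in the frame of bin below 0.07 m and linear speed of each of cartridge1, cartridge2, cartridge3, cartridge4, caddy below 0.03 m/s and x of cartridge2 in the frame of bin between -0.085 and 0.085 m and y of cartridge2 in the frame of bin between -0.075 and 0.075 m and x of cartridge3 in the frame of bin between -0.085 and 0.085 m and y of cartridge3 in the frame of bin between -0.075 and 0.075 m and x of cartridge4 in the frame of bin between -0.085 and 0.085 m and y of cartridge4 in the frame of bin between -0.075 and 0.075 m and x of caddy in the frame of analyser between -0.015 and 0.01 m and y of caddy in the frame of analyser between -0.009 and 0.009 m and z of caddy in the frame of analyser below 0.055 m and angle between caddy's own z axis and vertical below 0.08 rad and x of caddy_lip in the frame of analyser above 0.03 m); the robot touches nothing.
It fails at once if the bottle is shifted or knocked over (more than 30 mm or 0.35 rad) (distance of bottle from where it was at the start of the episode above 0.03 m or angle between bottle's own z axis and vertical above 0.35 rad).
It fails at once if the jar is shifted or knocked over (more than 30 mm or 0.35 rad) (distance of jar from where it was at the start of the episode above 0.03 m or angle between jar's own z axis and vertical above 0.35 rad).
It fails at once if the tipbox is shifted or knocked over (more than 30 mm or 0.35 rad) (distance of tipbox from where it was at the start of the episode above 0.03 m or angle between tipbox's own z axis and vertical above 0.35 rad).
It also fails if it takes over 72 s, if anything falls off the work surface, if the arm or the gripper's body presses on something with over 40 N, if the wrist force passes 120 N, or if a joint passes its speed limit or range.

## Robot

A 6-joint arm with a two-finger parallel gripper is mounted at the origin on the work surface. World frame = base frame: x ahead of the robot, y to its left, z up, the work surface at z = 0. Lengths are in m, angles in rad, forces in N, time in s.
With the tool pointing down it reaches from about 0.325 to 0.775 m from the base axis. Payload 5.5 kg.
Tool frame: the origin (TCP) lies on the centre line of the jaws, within the pads' length; the fingertips stand 22 mm ahead of it and the grasp point (between the pads) lies 3 mm ahead of it; y points along the fingers, x is the direction in which the jaws open and shut, and the axes are right-handed (so a half turn about y gives the same grasp; the last joint's range is limited). The gripper opens to 88 mm and grips with 3 to 60 N. Pads are 20 mm wide; open, the fingers measure 115 mm over their backs; the gripper's body (75 mm by 178 mm) begins 61 mm behind the grasp point.
Start: joints at [-1.258, 0.091, 1.231, -0, 1.82, -0.057], TCP at [0.217, -0.559, 0.245] pointing down, gripper open.
Joint ranges: [-2.87, 2.87], [-0.86, 2.18], [0.17, 2.46], [-1.51, 4.65], [0.06, 2.69], [-2.65, 2.65]. Speed limits (rad/s): [2.57, 2.57, 3.01, 3.14, 3.14, 3.14].

## Interface

Orientations are given as a unit quaternion [w, x, y, z].
In Python, from bench import bot, imaging, sign_off gives the robot as it stands.
- The arm moves only by the shell command python3 -m jog 'ROWS'. ROWS is JSON, one flat list of numbers, 5 for each row, row after row: the closure, from -1 (fully open) to 1 (shut), then the shift along the tool's x, y, z in cm, then the turn about the tool's y in rad. In form: [hand, x, y, z, twist, hand, x, y, z, twist, ...]. A call has 1 to 10 rows; each row shifts and turns the pose as measured when the row begins, along the tool's axes as they then stand; what a row does not reach is not made up. A row lasts 1/8 s, in which the tool goes at most 62.5 mm and 10.7 degrees, less where a joint would pass 70% of its speed; a pose out of reach is approached as far as the arm can. A call is refused whole if a number of a shift passes 6.25 or a number of a turn 0.188, either way. A call with a gripper value outside its range is refused whole. The fingers move at their own pace and stop on an object; the grip force is fixed at half the most. Time passes only in rows, so rows that do not move let the fingers close. It gives the time, the measured TCP pose, the force and the opening at its end, in the units of the state.
- bot.sense(): the state, without advancing time (a new reading comes with each control period).
- imaging.camera(name): name is "scene" or "top" or "wrist"; returns a dict with "pixels" (400x640x3 uint8, blue, green, red), "depth" (400x640 float32, m along the optical axis (not along the pixel's ray), 0 where there is no reading), "fovy" (degrees; the focal length in pixels is half the picture's height over the tangent of half this angle, whatever the lens; pixels are square), "cx", "cy" (the principal point, pixels), "k1" (the pictures are not rectified: a ray, as slopes to the right and down, at radius r is drawn at 1 + k1 r^2 times it, then the intrinsics apply), "R" (3x3) and "t" (3): a world point X has camera coordinates R X + t. Camera axes: x right, y down, z forward; pixel columns grow to the right and rows downward; lengths in m; the calibration is good to about 2 mm. A picture is of the moment at which its call begins.
- sign_off(): hands the job in, once; it reports no verdict.
The state is a dict: "t": time; "joint_pos": joint angles; "qd": joint speeds; "tau": joint torques, N m; "eef_pos": TCP position; "ee_rot": TCP orientation; "ft_force": force on the tool from outside, world axes, zero at the start; "ft_torque": the same for the moment, N m; "width": finger opening in m.
Only numpy, scipy, OpenCV 4.12 (cv2) and the standard library are available. Lean on these libraries where they do the work, as an engineer would, in place of code of your own. Each camera call takes 0.05 s, during which the arm holds its last target.

## Working session

There is one attempt and no reset: what is moved stays moved. The work goes in short steps, Python scripts to look and compute and a shell command to move; the robot and the scene stay as the last step left them, time stands still between calls to the robot, and variables do not carry over. Pictures are saved under pics/ and viewed, and the job is handed in when it is done.

```bash
ls; mkdir -p pics; python3 - <<'E'
from bench import bot, imaging
import cv2,numpy as np
s=bot.sense()
for k,v in s.items(): print(k,np.round(v,4))
for n in ["scene","top","wrist"]:
    c=imaging.camera(n); cv2.imwrite(f"pics/{n}0.png",c["pixels"])
    np.savez(f"pics/{n}0.npz",**c)
    print(n,c["fovy"],c["cx"],c["cy"],c["k1"],np.round(c["R"],3).tolist(),np.round(c["t"],3))
E
```

```text
pics
t 0.0
joint_pos [-1.2577  0.0918  1.2318 -0.      1.8198 -0.0567]
qd [-0.0014 -0.0018  0.0002 -0.0009 -0.0007  0.0004]
tau [-1.00000e-04 -4.46454e+01 -4.06446e+01  6.97000e-02  2.92000e-02
 -1.00000e-04]
eef_pos [ 0.2168 -0.5592  0.2436]
ee_rot [ 0.5838 -0.583   0.4001 -0.399 ]
ft_force [ 0.2364  0.4061 -0.4134]
ft_torque [-0.0517  0.0294  0.0674]
width 0.0876
scene 51.452867698526745 320.3619836470357 192.93649270191807 0.012441537990857555 [[-0.895, -0.445, 0.008], [-0.335, 0.662, -0.671], [0.294, -0.603, -0.741]] [0.498 0.337 0.851]
top 53.741763658494236 319.1328082886604 203.10997396395146 -0.02711606795464053 [[0.023, -0.999, 0.027], [-0.989, -0.027, -0.148], [0.149, -0.023, -0.989]] [-0.108  0.59   0.966]
wrist 67.47986935203637 317.7724194486434 198.15707168637076 0.013248063882463856 [[0.362, -0.932, -0.001], [-0.893, -0.347, 0.289], [-0.269, -0.104, -0.957]] [-0.6   -0.036  0.39 ]
```

View pics/scene0.png

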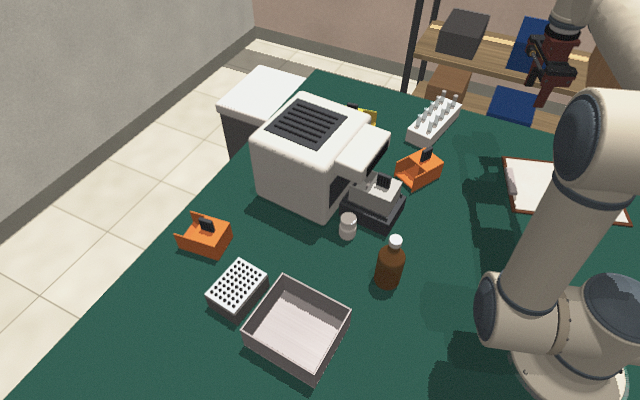

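View pics/top0.png

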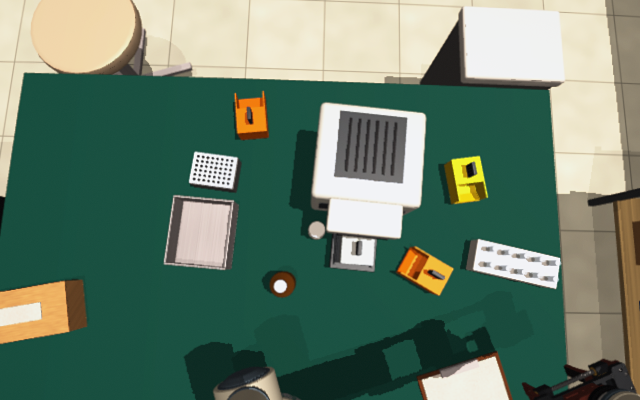

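View pics/wrist0.png

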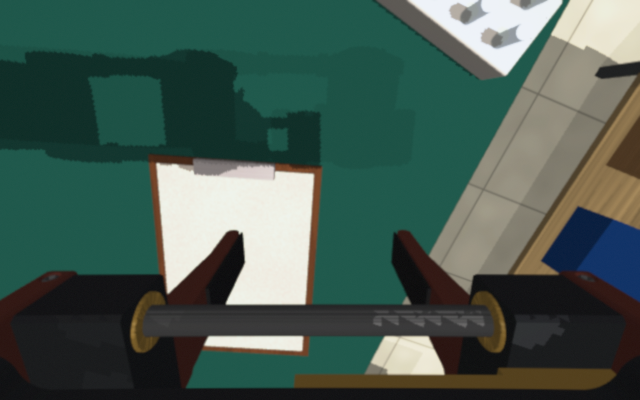

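The light-grey caddy sits at (353,250) in the top view and (376,190) in the scene view. The orange ones at top (252,116) and (424,270), and the yellow one at (466,180), are decoys. Also in the top view: bin (200,232), tip box (214,170), bottle (281,284), jar (316,230). Next, measure these and crop in on the caddy.

```bash
cat > h.py <<'E'
import numpy as np,cv2
def K(c):
    f=200/np.tan(np.radians(c["fovy"])/2); return np.array([[f,0,c["cx"]],[0,f,c["cy"]],[0,0,1.]])
def rays(c,uv):
    uv=np.asarray(uv,float).reshape(-1,1,2)
    k=float(c["k1"]); p=cv2.undistortPoints(uv,K(c),np.array([k,0,0,0.]))[:,0]
    d=np.c_[p,np.ones(len(p))]; return d@c["R"], -c["R"].T@c["t"]   # world dirs, origin
def plane(c,uv,z):
    d,o=rays(c,uv); return o+d*((z-o[2])/d[:,2])[:,None]
def cloud(c):
    v,u=np.mgrid[0:400,0:640]; d,o=rays(c,np.c_[u.ravel(),v.ravel()])
    return (o+d*c["depth"].reshape(-1,1)).reshape(400,640,3)
def proj(c,X):
    X=np.asarray(X,float).reshape(-1,3)
    return cv2.projectPoints(X,cv2.Rodrigues(c["R"])[0],c["t"],K(c),np.array([float(c["k1"]),0,0,0.]))[0][:,0]
def quat(q):
    from scipy.spatial.transform import Rotation as R
    return R.from_quat([q[1],q[2],q[3],q[0]]).as_matrix()
E
python3 - <<'E'
from h import *
c=dict(np.load("pics/top0.npz")); P=cloud(c); hsv=cv2.cvtColor(c["pixels"],cv2.COLOR_BGR2HSV)
cv2.imwrite("pics/crop_top.png",cv2.resize(c["pixels"][180:310,260:420],None,fx=5,fy=4.6,interpolation=cv2.INTER_CUBIC)[:598,:800])
s=dict(np.load("pics/scene0.npz"))
cv2.imwrite("pics/crop_scene.png",cv2.resize(s["pixels"][110:250,310:450],None,fx=4,fy=4,interpolation=cv2.INTER_CUBIC))
Z=P[...,2]; valid=c["depth"]>0
def rect(m,name):
    m=cv2.morphologyEx(m.astype(np.uint8),cv2.MORPH_OPEN,np.ones((3,3)))
    n,l,st,ce=cv2.connectedComponentsWithStats(m)
    for i in range(1,n):
        if st[i,4]>60:
            q=P[l==i][:,:2].astype(np.float32); r=cv2.minAreaRect(q)
            print(name,np.round(ce[i]),st[i,4],"c",np.round(r[0],4),"sz",np.round(r[1],3),"ang",round(r[2],2),"z",np.round(np.median(P[l==i][:,2]),4))
reg=valid&(abs(P[...,1])<0.75)&(P[...,0]>0.25)
rect(reg&(Z>.2)&(Z<.225),"z215")
rect(reg&(Z>.065)&(Z<.08),"bin rim")
rect(reg&(Z>.1)&(Z<.118),"z108 hood")
rect(reg&(Z>.05)&(Z<.062),"z56 tipbox/guides")
rect(reg&(Z>.14)&(Z<.17),"fin/bottle")
rect(reg&(Z>.062)&(Z<.07),"jar")
E
```

```text
z215 [368. 168.] 12766 c [ 0.6429 -0.1954] sz [0.239 0.29 ] ang 85.54 z 0.2156
bin rim [ 66. 291.] 90 c [0.3576 0.5085] sz [0.051 0.007] ang 15.93 z 0.0736
bin rim [ 69. 319.] 88 c [0.2939 0.4976] sz [0.046 0.009] ang 6.32 z 0.0743
z108 hood [357. 251.] 784 c [ 0.4722 -0.1856] sz [0.077 0.064] ang 86.93 z 0.1081
z108 hood [282. 284.] 247 c [ 0.3902 -0.0081] sz [0.051 0.054] ang 0.72 z 0.1085
z56 tipbox/guides [251. 121.] 634 c [0.8062 0.0901] sz [0.07  0.076] ang 6.54 z 0.0579
z56 tipbox/guides [213. 170.] 1341 c [0.6691 0.1804] sz [0.114 0.083] ang 83.88 z 0.0567
z56 tipbox/guides [466. 171.] 599 c [ 0.6853 -0.4766] sz [0.072 0.08 ] ang 8.49 z 0.0581
z56 tipbox/guides [434. 275.] 691 c [ 0.419  -0.3829] sz [0.069 0.077] ang 60.18 z 0.0584
fin/bottle [360. 248.] 67 c [ 0.4767 -0.1861] sz [0.032 0.01 ] ang 0.56 z 0.1478
fin/bottle [280. 286.] 116 c [ 0.3899 -0.0099] sz [0.024 0.024] ang 2.06 z 0.1605
jar [316. 230.] 171 c [ 0.5225 -0.0884] sz [0.037 0.035] ang 46.7 z 0.065
```

View pics/crop_top.png

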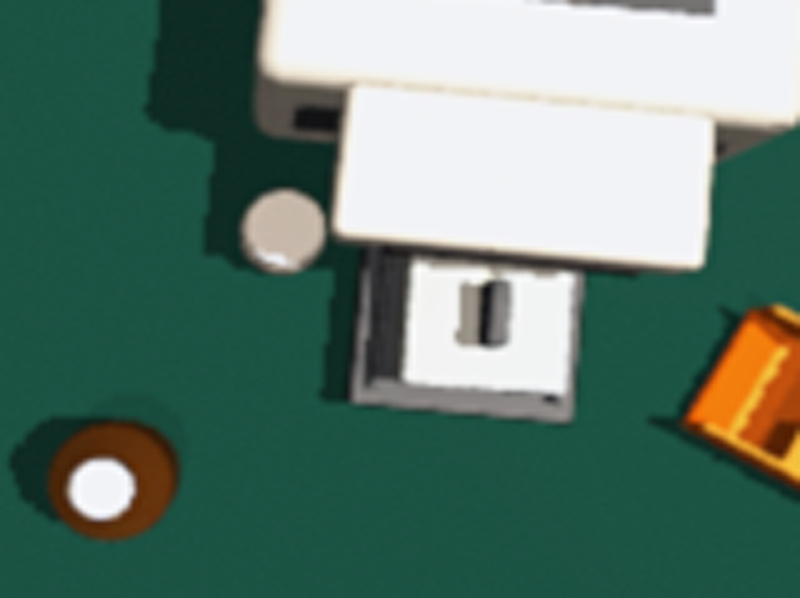

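View pics/crop_scene.png

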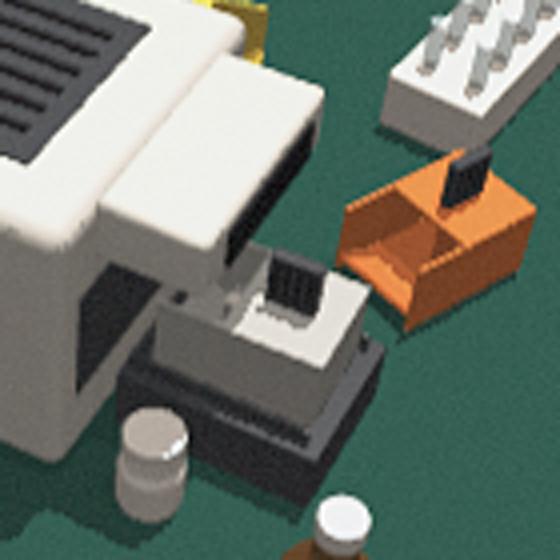

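Confirmed: the light-grey caddy with the dark fin stands on the dark dock under the white brow. The two orange boxes and the yellow one are the decoys. Next I'll fix the bin and refine the poses with the scene camera.

```bash
python3 - <<'E'
from h import *
for n in ["top","scene"]:
    c=dict(np.load(f"pics/{n}0.npz")); P=cloud(c); Z=P[...,2]; ok=c["depth"]>0
    def r(m,name,mn=30,op=0):
        m=m.astype(np.uint8)
        if op: m=cv2.morphologyEx(m,cv2.MORPH_OPEN,np.ones((3,3)))
        k,l,st,ce=cv2.connectedComponentsWithStats(m,connectivity=8)
        for i in range(1,k):
            if st[i,4]>mn:
                q=P[l==i][:,:2].astype(np.float32); R=cv2.minAreaRect(q)
                print(n,name,np.round(ce[i]),st[i,4],"c",np.round(R[0],4),"sz",np.round(R[1],3),"ang",round(R[2],2))
    X,Y=P[...,0],P[...,1]
    r(ok&(Z>.06)&(Z<.085)&(X>.3)&(X<.7)&(Y>.08)&(Y<.4),"binrim",60)
    r(ok&(Z>.207)&(Z<.225)&(X>.3)&(X<1)&(Y>-.4)&(Y<.1),"housing",300,1)
    r(ok&(Z>.102)&(Z<.113)&(X>.4)&(X<.56)&(Y>-.3)&(Y<-.1),"hood",100,1)
    r(ok&(Z>.135)&(Z<.155)&(X>.42)&(X<.54)&(Y>-.25)&(Y<-.1),"fin",10)
    r(ok&(Z>.045)&(Z<.066)&(X>.4)&(X<.6)&(Y>-.27)&(Y<-.1),"dock",60)
E
```

```text
top binrim [197. 231.] 671 c [0.5098 0.2009] sz [0.154 0.168] ang 86.25
top housing [368. 168.] 12530 c [ 0.6429 -0.1947] sz [0.235 0.29 ] ang 85.24
top hood [357. 251.] 772 c [ 0.4722 -0.1856] sz [0.077 0.064] ang 86.93
top fin [359. 248.] 76 c [ 0.4767 -0.1856] sz [0.011 0.032] ang 85.03
top dock [348. 257.] 564 c [ 0.468  -0.1828] sz [0.113 0.085] ang 85.47
scene binrim [296. 322.] 1225 c [0.5091 0.2017] sz [0.152 0.171] ang 86.44
scene housing [322. 133.] 6961 c [ 0.6444 -0.1939] sz [0.239 0.288] ang 85.65
scene hood [384. 190.] 493 c [ 0.4757 -0.1849] sz [0.08 0.07] ang 86.68
scene fin [384. 176.] 93 c [ 0.4777 -0.1834] sz [0.034 0.013] ang 1.93
scene dock [369. 205.] 998 c [ 0.5016 -0.1684] sz [0.165 0.123] ang 4.27
```

```bash
python3 -m jog '[-1,0,-4,0,-0.18, -1,0,-4,0,-0.18]'
```

```text
t: 0.4
eef_pos: [0.2165, -0.5583, 0.3196]
ee_rot: [0.65, -0.644, 0.288, -0.283]
ft_force: [0.8, -0.4, 0.4]
width: 0.0877
```

```bash
cat > st.py <<'E'
import sys
from h import *
from bench import bot
s=bot.sense(); R=quat(s["ee_rot"]); p=np.array(s["eef_pos"])
def rep():
    a=R[:,1]
    print("t",round(s["t"],2),"p",np.round(p,4),"j",np.round(s["joint_pos"],3),"w",round(s["width"],4))
    print("x",np.round(R[:,0],3),"az",round(np.arctan2(R[1,0],R[0,0]),3),"| y",np.round(a,3),"lean deg",round(np.degrees(np.arccos(-a[2])),2),"az",round(np.arctan2(a[1],a[0]),3),"| z",np.round(R[:,2],3))
    print("F",np.round(s["ft_force"],2))
rep()
if len(sys.argv)>3:
    g=np.array([float(v) for v in sys.argv[1:4]])-p
    print("tool shift cm to goal",np.round(R.T@g*100,2),"dist",round(np.linalg.norm(g)*100,1))
E
python3 st.py 0.5 -0.04 0.40
```

```text
t 0.4 p [ 0.2165 -0.5583  0.3196] j [-1.258  0.129  1.057 -0.     1.968 -0.427] w 0.0877
x [ 0.674 -0.739 -0.011] az -0.831 | y [-0.004  0.011 -1.   ] lean deg 0.69 az 1.885 | z [0.739 0.674 0.005]
F [ 0.78 -0.43  0.41]
tool shift cm to goal [-19.26  -7.55  55.92] dist 59.6
```

```bash
python3 -m jog '[-1,-1.9,-0.8,5.6,0, -1,-1.9,-0.8,5.6,0, -1,-1.9,-0.8,5.6,0, -1,-1.9,-0.8,5.6,0, -1,-1.9,-0.8,5.6,0, -1,-1.9,-0.8,5.6,0, -1,-1.9,-0.8,5.6,0, -1,-1.9,-0.8,5.6,0, -1,-1.9,-0.8,5.6,0, -1,-1.9,-0.8,5.6,0]'; python3 -m jog '[-1,0,0,0,-0.18, -1,0,0,0,-0.18, -1,0,0,0,-0.18, -1,0,0,0,-0.18, -1,0,0,0,-0.18, -1,0,0,0,-0.18, -1,0,0,0,-0.18, -1,0,0,0,-0.18, -1,0,0,0,-0.18, -1,0,0,0,-0.18]'; python3 st.py 0.6 -0.047 0.45
```

```text
t: 1.65
eef_pos: [0.5081, -0.0294, 0.4052]
ee_rot: [0.65, -0.643, 0.29, -0.284]
ft_force: [1.1, 0.5, 0.1]
width: 0.0878
t: 2.9
eef_pos: [0.51, -0.0237, 0.4012]
ee_rot: [0.622, -0.609, -0.347, 0.349]
ft_force: [-0.1, -0.1, -0.8]
width: 0.0877
t 2.9 p [ 0.51   -0.0237  0.4012] j [-0.121 -0.046  1.086  0.015  2.115 -1.143] w 0.0877
x [0.516 0.857 0.006] az 1.029 | y [-0.012  0.014 -1.   ] lean deg 1.06 az 2.255 | z [-0.857  0.515  0.017]
F [-0.06 -0.06 -0.83]
tool shift cm to goal [ 2.67 -5.02 -8.82] dist 10.5
```

```bash
python3 -m jog '[-1,0,0,0,-0.155, -1,0,0,0,-0.155, -1,0,0,0,-0.155, -1,0,0,0,0]'; python3 st.py 0.7 -0.0165 0.40
```

```text
t: 3.4
eef_pos: [0.51, -0.0237, 0.3999]
ee_rot: [0.522, -0.508, -0.484, 0.484]
ft_force: [0.0, -0.4, 0.3]
width: 0.0877
t 3.4 p [ 0.51   -0.0237  0.3999] j [-0.121 -0.046  1.088  0.015  2.115 -1.623] w 0.0877
x [0.062 0.998 0.014] az 1.509 | y [-0.014  0.015 -1.   ] lean deg 1.17 az 2.339 | z [-0.998  0.061  0.015]
F [ 0.05 -0.38  0.29]
tool shift cm to goal [  1.89  -0.26 -18.92] dist 19.0
```

```bash
python3 -m jog '[-1,0.6,0,-6,0, -1,0.6,0,-6,0, -1,0.6,0,-6,0, -1,0,0,-6,0]'; python3 st.py;  python3 -m jog '[-1,0,0,-6,0, -1,0,0,-6,0]'; python3 st.py
```

```text
t: 3.9
eef_pos: [0.7343, -0.0208, 0.3936]
ee_rot: [0.522, -0.516, -0.484, 0.477]
ft_force: [0.8, -0.2, 1.5]
width: 0.0876
t 3.9 p [ 0.7343 -0.0208  0.3936] j [-0.081  0.699  0.186  0.018  2.256 -1.564] w 0.0876
x [0.077 0.997 0.014] az 1.494 | y [ 0.001  0.014 -1.   ] lean deg 0.79 az 1.477 | z [-0.997  0.077 -0.   ]
F [ 0.8  -0.22  1.5 ]
t: 4.15
eef_pos: [0.7919, -0.0278, 0.3362]
ee_rot: [-0.512, 0.529, 0.494, -0.462]
ft_force: [0.3, 0.6, 0.1]
width: 0.0877
t 4.15 p [ 0.7919 -0.0278  0.3362] j [-0.085  0.787  0.17   0.02   2.138 -1.56 ] w 0.0877
x [0.084 0.996 0.017] az 1.486 | y [ 0.049  0.013 -0.999] lean deg 2.88 az 0.266 | z [-0.995  0.085 -0.047]
F [0.3  0.57 0.1 ]
```

```bash
python3 -m jog '[-1,0,-5,-6,0, -1,0,-5,-6,0]'; python3 st.py;  python3 -m jog '[-1,0,-5,0,0, -1,0,-5,0,0]'; python3 st.py
```

```text
t: 4.4
eef_pos: [0.8001, -0.0338, 0.3635]
ee_rot: [-0.494, 0.548, 0.512, -0.441]
ft_force: [-0.0, 0.5, 0.4]
width: 0.0879
t 4.4 p [ 0.8001 -0.0338  0.3635] j [-0.094  0.754  0.169  0.026  2.094 -1.56 ] w 0.0879
x [0.088 0.996 0.022] az 1.482 | y [ 0.126  0.011 -0.992] lean deg 7.25 az 0.086 | z [-0.988  0.091 -0.124]
F [-0.    0.54  0.37]
t: 4.65
eef_pos: [0.7522, -0.0336, 0.4425]
ee_rot: [-0.484, 0.558, 0.52, -0.43]
ft_force: [0.7, -0.3, 0.3]
width: 0.0877
t 4.65 p [ 0.7522 -0.0336  0.4425] j [-0.101  0.649  0.169  0.031  2.161 -1.559] w 0.0877
x [0.091 0.996 0.024] az 1.48 | y [ 0.163  0.009 -0.987] lean deg 9.42 az 0.055 | z [-0.982  0.094 -0.162]
F [ 0.7  -0.28  0.3 ]
```

```bash
python3 -m jog '[-1,0.3,-3,-6,0, -1,0.3,-3,-6,0, -1,0.3,-3,-6,0, -1,0.3,-3,-6,0, -1,0.3,-3,-6,0]'; python3 st.py
```

```text
t: 5.28
eef_pos: [0.795, -0.0369, 0.4972]
ee_rot: [-0.419, 0.608, 0.569, -0.363]
ft_force: [-0.5, 0.4, -0.3]
width: 0.0875
t 5.28 p [ 0.795  -0.0369  0.4972] j [-0.105  0.6    0.169  0.042  1.976 -1.554] w 0.0875
x [0.09  0.995 0.036] az 1.481 | y [ 0.388 -0.002 -0.922] lean deg 22.83 az -0.006 | z [-0.917  0.097 -0.386]
F [-0.51  0.44 -0.34]
```

```bash
python3 -m jog '[-1,1.2,-2,-6,0, -1,1.2,-2,-6,0, -1,1.2,-2,-6,0, -1,1.2,-2,-6,0]'; python3 st.py
```

```text
t: 5.78
eef_pos: [0.8343, -0.0097, 0.5388]
ee_rot: [-0.365, 0.64, 0.603, -0.307]
ft_force: [0.4, 0.6, 0.1]
width: 0.088
t 5.78 p [ 0.8343 -0.0097  0.5388] j [-0.063  0.578  0.17   0.029  1.816 -1.519] w 0.088
x [0.085 0.995 0.048] az 1.486 | y [ 0.547 -0.007 -0.837] lean deg 33.16 az -0.012 | z [-0.833  0.097 -0.545]
F [0.45 0.64 0.06]
```

```bash
python3 -m jog '[-1,-5,0,4,0, -1,-6,0,2,0, -1,-6,0,2,0, -1,-6,0,2,0]'; python3 st.py;  python3 -m jog '[-1,1.5,-2,-6,0, -1,1.5,-2,-6,0]'; python3 st.py
```

```text
t: 6.28
eef_pos: [0.7479, -0.2143, 0.4799]
ee_rot: [-0.362, 0.638, 0.607, -0.307]
ft_force: [0.8, -0.3, 0.5]
width: 0.088
t 6.28 p [ 0.7479 -0.2143  0.4799] j [-0.416  0.241  0.733  0.224  1.621 -1.824] w 0.088
x [0.075 0.996 0.047] az 1.496 | y [ 0.552 -0.002 -0.834] lean deg 33.5 az -0.004 | z [-0.831  0.089 -0.55 ]
F [ 0.77 -0.34  0.55]
t: 6.52
eef_pos: [0.8016, -0.205, 0.531]
ee_rot: [-0.371, 0.638, 0.601, -0.307]
ft_force: [0.2, 0.2, 2.6]
width: 0.0877
t 6.53 p [ 0.8016 -0.205   0.531 ] j [-0.368  0.566  0.201  0.2    1.831 -1.728] w 0.0877
x [0.089 0.995 0.055] az 1.482 | y [ 0.539 -0.002 -0.843] lean deg 32.59 az -0.003 | z [-0.838  0.104 -0.536]
F [0.21 0.2  2.64]
```

```bash
python3 -m jog '[-1,1.8,-2,-6,0, -1,1.8,-2,-6,0, -1,1.8,-2,-6,0]'; python3 st.py
```

```text
t: 6.9
eef_pos: [0.8282, -0.1458, 0.5797]
ee_rot: [-0.331, 0.662, 0.616, -0.271]
ft_force: [0.6, -0.2, 1.2]
width: 0.0879
t 6.9 p [ 0.8282 -0.1458  0.5797] j [-0.273  0.546  0.173  0.153  1.744 -1.652] w 0.0879
x [0.095 0.994 0.049] az 1.476 | y [ 0.636 -0.023 -0.771] lean deg 39.55 az -0.036 | z [-0.766  0.104 -0.635]
F [ 0.56 -0.22  1.22]
```

```bash
python3 -m jog '[-1,-2.5,-2,-6,0, -1,-2.5,-2,-6,0]'; python3 st.py
```

```text
t: 7.15
eef_pos: [0.8218, -0.1806, 0.6191]
ee_rot: [-0.297, 0.677, 0.628, -0.244]
ft_force: [0.2, -0.6, -0.0]
width: 0.0878
t 7.15 p [ 0.8218 -0.1806  0.6191] j [-0.334  0.517  0.171  0.199  1.688 -1.691] w 0.0878
x [0.093 0.995 0.042] az 1.478 | y [ 0.705 -0.036 -0.708] lean deg 44.9 az -0.051 | z [-0.703  0.095 -0.705]
F [ 0.2  -0.62 -0.01]
```

```bash
python3 -m jog '[-1,0,0,0,-0.03]'; python3 st.py 0.39 -0.181 0.26
```

```text
t: 7.28
eef_pos: [0.8195, -0.1825, 0.6234]
ee_rot: [-0.285, 0.675, 0.632, -0.253]
ft_force: [0.1, 0.6, 0.2]
width: 0.0876
t 7.28 p [ 0.8195 -0.1825  0.6234] j [-0.337  0.513  0.17   0.199  1.687 -1.723] w 0.0876
x [0.073 0.997 0.018] az 1.497 | y [ 0.709 -0.04  -0.704] lean deg 45.23 az -0.056 | z [-0.702  0.064 -0.71 ]
F [0.06 0.59 0.16]
tool shift cm to goal [-3.65 -4.86 55.93] dist 56.3
```

```bash
python3 -m jog '[-1,-0.4,-0.5,5.6,0, -1,-0.4,-0.5,5.6,0, -1,-0.4,-0.5,5.6,0, -1,-0.4,-0.5,5.6,0, -1,-0.4,-0.5,5.6,0, -1,-0.4,-0.5,5.6,0, -1,-0.4,-0.5,5.6,0, -1,-0.4,-0.5,5.6,0, -1,-0.4,-0.5,5.6,0, -1,-0.4,-0.5,5.6,0]'; python3 st.py 0.39 -0.181 0.221
python3 - <<'E'
from bench import imaging
import cv2
cv2.imwrite("pics/w1.png",imaging.camera("wrist")["pixels"])
cv2.imwrite("pics/s1.png",imaging.camera("scene")["pixels"])
E
```

```text
t: 8.52
eef_pos: [0.422, -0.2066, 0.2743]
ee_rot: [-0.289, 0.668, 0.635, -0.259]
ft_force: [-1.7, 1.0, -0.9]
width: 0.0878
t 8.53 p [ 0.422  -0.2066  0.2743] j [-0.921 -0.857  2.065  0.579  1.41  -2.362] w 0.0878
x [0.059 0.998 0.022] az 1.512 | y [ 0.698 -0.025 -0.716] lean deg 44.31 az -0.036 | z [-0.714  0.057 -0.698]
F [-1.75  1.05 -0.9 ]
tool shift cm to goal [2.25 1.51 6.15] dist 6.7
```

View pics/w1.png

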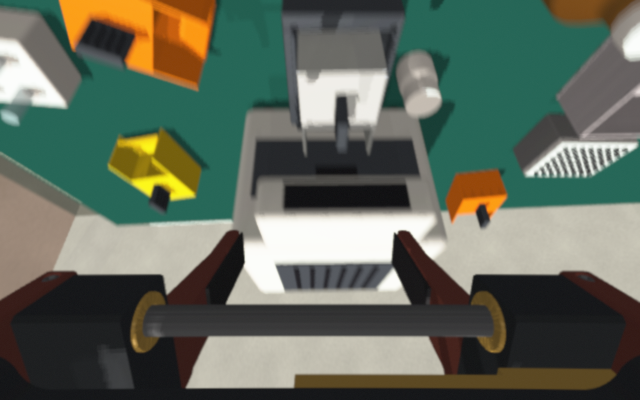

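View pics/s1.png

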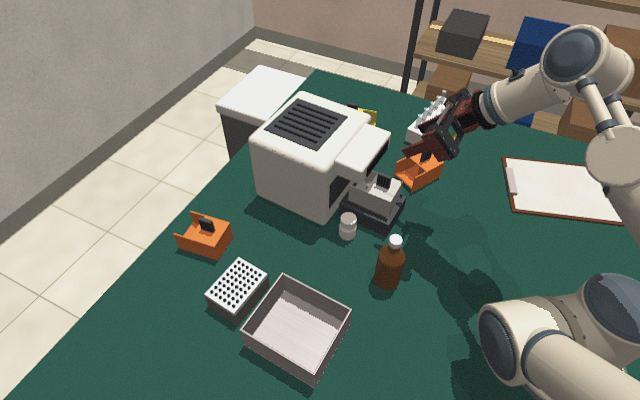

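```bash
cat > fk.py <<'E'
import numpy as np
from scipy.optimize import least_squares
from scipy.spatial.transform import Rotation as R
J=np.array([[-1.2577,.0918,1.2318,0,1.8198,-.0567],[-.121,-.046,1.088,.015,2.115,-1.623],[-.081,.699,.186,.018,2.256,-1.564],[-.085,.787,.17,.02,2.138,-1.56],[-.101,.649,.169,.031,2.161,-1.559],[-.105,.6,.169,.042,1.976,-1.554],[-.063,.578,.17,.029,1.816,-1.519],[-.416,.241,.733,.224,1.621,-1.824],[-.273,.546,.173,.153,1.744,-1.652],[-.337,.513,.17,.199,1.687,-1.723],[-.921,-.857,2.065,.579,1.41,-2.362]])
Pm=np.array([[.2168,-.5592,.2436],[.51,-.0237,.3999],[.7343,-.0208,.3936],[.7919,-.0278,.3362],[.7522,-.0336,.4425],[.795,-.0369,.4972],[.8343,-.0097,.5388],[.7479,-.2143,.4799],[.8282,-.1458,.5797],[.8195,-.1825,.6234],[.422,-.2066,.2743]])
def fk(q,p):
    o0,L1,o1,L2,o2,d,t=p[:3],p[3],p[4],p[5],p[6],p[7],p[8]
    z=lambda a:R.from_euler('z',a); y=lambda a:R.from_euler('y',a)
    A=z(q[0]); x=A.apply([o0[0],o0[1],o0[2]])
    A=A*y(q[1]); x=x+A.apply([0,0,L1])
    A=A*y(q[2]); x=x+A.apply([o1,0,L2])
    A=A*z(q[3]); x=x+A.apply([0,o2,0])
    A=A*y(q[4]); x=x+A.apply([0,t,d])
    A=A*z(q[5]); return x,A
def fit():
    f=lambda p:np.concatenate([fk(q,p)[0]-x for q,x in zip(J,Pm)])
    s=least_squares(f,[0,.02,.35,.35,0,.35,.01,.25,0.01]); return s.x,np.abs(s.fun).max()
def toolR(A):  # tool x,y,z columns: y along last z axis; x along last x
    M=A.as_matrix(); return np.c_[M[:,0],M[:,2],-M[:,1]]
def ik(pos,Rt,p,q0):
    lo=np.array([-2.87,-.86,.17,-1.51,.06,-2.65]);hi=np.array([2.87,2.18,2.46,4.65,2.69,2.65])
    def f(q):
        x,A=fk(q,p); return np.r_[(x-pos)*3,(toolR(A)-Rt).ravel()]
    best=None
    for k in range(8):
        q=np.clip(q0+np.random.default_rng(k).normal(0,.4*(k>0),6),lo+.01,hi-.01)
        s=least_squares(f,q,bounds=(lo,hi))
        if best is None or s.cost<best.cost: best=s
    return best.x,best.cost
E
python3 - <<'E'
from fk import *
from h import quat
p,e=fit(); print(np.round(p,4),e)
print(toolR(fk(J[0],p)[1]).round(3)); print(quat([.5838,-.583,.4001,-.399]).round(3))
E
```

```text
[-4.000e-04  3.430e-02  1.575e-01  3.725e-01  9.730e-02  5.587e-01
  8.674e-01  3.272e-01 -8.677e-01] 0.0004846405725731362
[[-0.361 -0.001 -0.932]
 [ 0.932  0.002 -0.361]
 [ 0.002 -1.    -0.   ]]
[[ 0.361 -0.001  0.932]
 [-0.932  0.002  0.361]
 [-0.002 -1.     0.   ]]
```

```bash
sed -i 's/np.c_\[M\[:,0\],M\[:,2\],-M\[:,1\]\]/np.c_[-M[:,0],M[:,2],M[:,1]]/' fk.py
cat > chk.py <<'E'
from fk import *
p,e=fit()
yaw=-.078; ax=np.array([np.cos(yaw),np.sin(yaw),0]); ay=np.array([-np.sin(yaw),np.cos(yaw),0]); az=np.array([0,0,1.])
def ori(L,phi=0,rev=1):
    a=np.sin(L)*ax-np.cos(L)*az; x=ay*rev
    x=R.from_rotvec(a*phi).apply(x); return np.c_[x,a,np.cross(x,a)]
A0=np.array([.4935,-.183,.05])
if __name__=="__main__":
  for L in [25,30,35,40,45]:
    l=np.radians(L)
    for nm,g,phi in [("grasp",A0-ax*.018-ay*.002+az*.083,0),("lift",A0-ax*.018+az*.103,0),("out",A0-ax*.108+az*.103,0),("outup",A0-ax*.09+az*.2,0),
      ("bin0",np.array([.47,.2,.25]),0),("bin90",np.array([.47,.2,.25]),np.pi/2),("bin180",np.array([.47,.2,.2]),np.pi),("bin180hi",np.array([.52,.2,.25]),np.pi)]:
        O=ori(l,phi); q,c=ik(g-O[:,1]*.003,O,p,np.array([-.4,-.5,1.6,.3,1.5,-1.6]))
        print(L,nm,np.round(q,2),"err %.4f"%c**.5)
E
python3 chk.py
```

```text
25 grasp [-0.56 -0.53  2.01  0.21  1.28 -2.08] err 0.0000
25 lift [-0.56 -0.54  1.98  0.2   1.31 -2.07] err 0.0000
25 out [-0.7  -0.82  2.14  0.25  1.45 -2.18] err 0.0000
25 outup [-0.67 -0.72  1.92  0.24  1.57 -2.11] err 0.0000
25 bin0 [ 0.48 -0.48  1.77 -0.23  1.48 -1.03] err 0.0000
25 bin90 [ 0.48 -0.48  1.77 -0.23  1.48  0.54] err 0.0000
25 bin180 [ 0.48 -0.49  1.87 -0.23  1.39  2.13] err 0.0000
25 bin180hi [ 0.43 -0.36  1.68 -0.21  1.43  2.06] err 0.0000
30 grasp [-0.6  -0.61  2.08  0.27  1.21 -2.13] err 0.0000
30 lift [-0.59 -0.61  2.05  0.26  1.25 -2.11] err 0.0000
30 out [-0.75 -0.86  2.19  0.32  1.41 -2.23] err 0.0199
30 outup [-0.72 -0.8   1.99  0.3   1.52 -2.16] err 0.0000
30 bin0 [ 0.52 -0.54  1.84 -0.29  1.41 -0.99] err 0.0000
30 bin90 [ 0.52 -0.54  1.84 -0.29  1.41  0.58] err 0.0000
30 bin180 [ 0.52 -0.55  1.93 -0.29  1.33  2.17] err 0.0000
30 bin180hi [ 0.46 -0.42  1.75 -0.26  1.36  2.1 ] err 0.0000
35 grasp [-0.63 -0.68  2.16  0.34  1.15 -2.18] err 0.0000
35 lift [-0.63 -0.69  2.12  0.33  1.19 -2.17] err 0.0000
35 out [-0.81 -0.86  2.21  0.4   1.36 -2.3 ] err 0.0581
3
[... 519 characters left out ...]
2
40 bin0 [ 0.6  -0.66  1.97 -0.43  1.28 -0.89] err 0.0000
40 bin90 [ 0.6  -0.66  1.97 -0.43  1.28  0.68] err 0.0000
40 bin180 [ 0.6  -0.67  2.06 -0.44  1.2   2.29] err 0.0000
40 bin180hi [ 0.52 -0.54  1.89 -0.4   1.21  2.2 ] err 0.0000
45 grasp [-0.71 -0.82  2.3   0.51  1.05 -2.32] err 0.0000
45 lift [-0.71 -0.83  2.27  0.49  1.08 -2.29] err 0.0000
45 out [-0.94 -0.86  2.27  0.61  1.29 -2.49] err 0.1230
45 outup [-0.88 -0.86  2.09  0.55  1.39 -2.34] err 0.0847
45 bin0 [ 0.64 -0.72  2.04 -0.52  1.22 -0.83] err 0.0000
45 bin90 [ 0.64 -0.72  2.04 -0.52  1.22  0.74] err 0.0000
45 bin180 [ 0.64 -0.72  2.13 -0.53  1.15  2.36] err 0.0000
45 bin180hi [ 0.56 -0.59  1.96 -0.48  1.14  2.26] err 0.0000
```

```bash
cat > chk2.py <<'E'
from chk import *
for L in [42,45]:
    l=np.radians(L); O=ori(l)
    q=np.array([-.71,-.8,2.25,.5,1.05,-2.3])
    for nm,dx,dy,dz in [("pre12",-.085,0,.087),("pre8",-.057,0,.058),("pre-up",0,0,.05),("pre-upx",-.03,0,.05),("grasp",0,0,0),("lift45",0,0,.045),("lift45o",-.01,0,.045),("s60",0,-.06,.045),("s125",0,-.125,.045),("s125b",-.03,-.125,.045),("s125up",0,-.125,.2),("s125up+",0.05,-.125,.25),("s0up",.08,0,.25),("s+15",.1,.15,.25),("s+15b",.05,.15,.25)]:
        g=A0-ax*.018+az*.083+ax*dx+ay*dy+az*dz
        q,c=ik(g-O[:,1]*.003,O,p,q); print(L,nm,np.round(g,3),np.round(q,2),"err %.4f"%c**.5)
E
python3 chk2.py
```

```text
42 pre12 [ 0.391 -0.175  0.22 ] [-0.88 -0.86  2.12  0.51  1.4  -2.35] err 0.0898
42 pre8 [ 0.419 -0.177  0.191] [-0.81 -0.86  2.18  0.49  1.29 -2.31] err 0.0552
42 pre-up [ 0.476 -0.182  0.183] [-0.68 -0.79  2.17  0.43  1.16 -2.23] err 0.0000
42 pre-upx [ 0.446 -0.179  0.183] [-0.74 -0.86  2.21  0.46  1.22 -2.27] err 0.0151
42 grasp [ 0.476 -0.182  0.133] [-0.68 -0.79  2.26  0.45  1.08 -2.27] err 0.0000
42 lift45 [ 0.476 -0.182  0.178] [-0.68 -0.79  2.18  0.43  1.15 -2.23] err 0.0000
42 lift45o [ 0.466 -0.181  0.178] [-0.7  -0.83  2.2   0.44  1.17 -2.24] err 0.0000
42 s60 [ 0.471 -0.241  0.178] [-0.83 -0.67  2.11  0.52  1.17 -2.4 ] err 0.0000
42 s125 [ 0.466 -0.306  0.178] [-0.96 -0.52  2.02  0.59  1.19 -2.54] err 0.0000
42 s125b [ 0.436 -0.304  0.178] [-1.02 -0.59  2.07  0.61  1.25 -2.59] err 0.0000
42 s125up [ 0.466 -0.306  0.333] [-0.96 -0.51  1.74  0.55  1.42 -2.39] err 0.0000
42 s125up+ [ 0.516 -0.31   0.383] [-0.86 -0.38  1.56  0.5   1.42 -2.29] err 0.0000
42 s0up [ 0.555 -0.188  0.383] [-0.56 -0.49  1.63  0.33  1.34 -2.02] err 0.0000
42 s+15 [ 0.587 -0.04   0.383] [-0.15 -0.51
[... 635 characters left out ...]
.178] [-0.73 -0.86  2.24  0.49  1.14 -2.28] err 0.0045
45 s60 [ 0.471 -0.241  0.178] [-0.86 -0.71  2.16  0.58  1.14 -2.44] err 0.0000
45 s125 [ 0.466 -0.306  0.178] [-0.98 -0.55  2.06  0.65  1.17 -2.59] err 0.0000
45 s125b [ 0.436 -0.304  0.178] [-1.05 -0.62  2.1   0.67  1.23 -2.63] err 0.0000
45 s125up [ 0.466 -0.306  0.333] [-0.98 -0.54  1.78  0.6   1.39 -2.43] err 0.0000
45 s125up+ [ 0.516 -0.31   0.383] [-0.88 -0.41  1.6   0.55  1.38 -2.32] err 0.0000
45 s0up [ 0.555 -0.188  0.383] [-0.58 -0.53  1.68  0.36  1.29 -2.04] err 0.0000
45 s+15 [ 0.587 -0.04   0.383] [-0.16 -0.55  1.7   0.06  1.21 -1.65] err 0.0000
45 s+15b [ 0.537 -0.036  0.383] [-0.17 -0.69  1.78  0.07  1.27 -1.66] err 0.0000
```

```bash
python3 -m jog '[-1,2.2,0,0,0]'; python3 st.py 0.456 -0.184 0.205
```

```text
t: 8.75
eef_pos: [0.4296, -0.1953, 0.2733]
ee_rot: [-0.297, 0.667, 0.632, -0.259]
ft_force: [0.6, 1.1, 0.2]
width: 0.088
t 8.75 p [ 0.4296 -0.1953  0.2733] j [-0.867 -0.856  2.062  0.545  1.394 -2.305] w 0.088
x [0.066 0.997 0.03 ] az 1.505 | y [ 0.69  -0.024 -0.724] lean deg 43.65 az -0.034 | z [-0.721  0.068 -0.69 ]
F [0.6  1.06 0.2 ]
tool shift cm to goal [1.1  6.74 2.89] dist 7.4
```

```bash
python3 -m jog '[-1,0.6,3.4,1.4,-0.02, -1,0.5,3.4,1.4,0]'; python3 st.py 0.456 -0.184 0.18;python3 - <<'E'
from bench import imaging
import cv2
cv2.imwrite("pics/w2.png",imaging.camera("wrist")["pixels"])
c=imaging.camera("scene")["pixels"]
cv2.imwrite("pics/s2.png",cv2.resize(c[60:260,300:560],None,fx=3,fy=3))
E
```

```text
t: 9.0
eef_pos: [0.4596, -0.1847, 0.212]
ee_rot: [-0.284, 0.667, 0.635, -0.265]
ft_force: [-0.2, -0.1, -0.6]
width: 0.0878
t 9.0 p [ 0.4596 -0.1847  0.212 ] j [-0.764 -0.84   2.167  0.51   1.227 -2.307] w 0.0878
x [0.052 0.999 0.008] az 1.519 | y [ 0.697 -0.031 -0.716] lean deg 44.25 az -0.044 | z [-0.715  0.043 -0.698]
F [-0.22 -0.07 -0.6 ]
tool shift cm to goal [0.03 2.04 2.5 ] dist 3.2
```

View pics/w2.png

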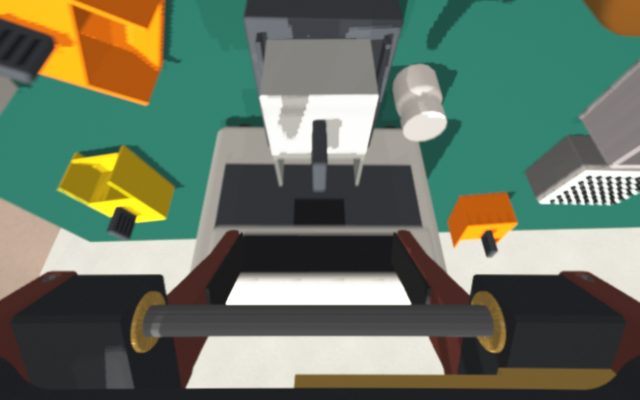

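View pics/s2.png

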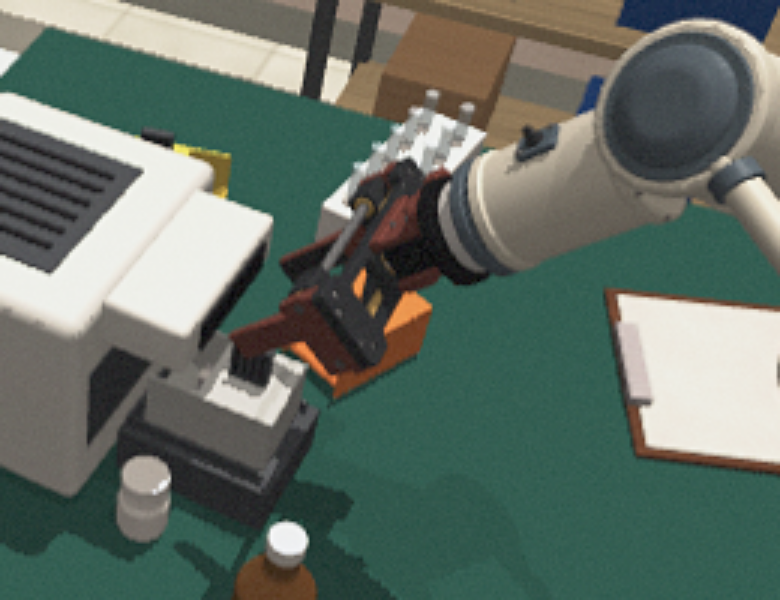

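```bash
python3 -m jog '[-1,0,2,2.2,0, -1,0,0.9,1.1,0]'; python3 st.py 0.471 -0.1845 0.137
```

```text
t: 9.35
eef_pos: [0.4573, -0.1828, 0.1699]
ee_rot: [-0.284, 0.666, 0.637, -0.265]
ft_force: [-0.9, -0.9, 0.7]
width: 0.0877
t 9.35 p [ 0.4573 -0.1828  0.1699] j [-0.768 -0.856  2.25   0.528  1.173 -2.35 ] w 0.0877
x [0.047 0.999 0.008] az 1.523 | y [ 0.698 -0.028 -0.716] lean deg 44.29 az -0.04 | z [-0.715  0.039 -0.698]
F [-0.9  -0.89  0.66]
tool shift cm to goal [-0.13  3.32  1.31] dist 3.6
```

```bash
python3 -m jog '[-1,-0.1,1.7,0.7,0, -1,0,1.6,0.6,0, -1,0,0.4,0.1,0]'; python3 st.py 0.471 -0.1845 0.137
```

```text
t: 9.72
eef_pos: [0.4748, -0.1859, 0.1402]
ee_rot: [-0.279, 0.668, 0.637, -0.264]
ft_force: [-0.4, 0.1, 0.5]
width: 0.0879
t 9.72 p [ 0.4748 -0.1859  0.1402] j [-0.735 -0.796  2.275  0.534  1.074 -2.371] w 0.0879
x [0.049 0.999 0.002] az 1.522 | y [ 0.704 -0.033 -0.71 ] lean deg 44.78 az -0.046 | z [-0.709  0.036 -0.704]
F [-0.36  0.13  0.46]
tool shift cm to goal [ 0.12 -0.04  0.5 ] dist 0.5
```

```bash
python3 -m jog '[-1,0,0.1,0.5,0, 1,0,0,0,0, 1,0,0,0,0, 1,0,0,0,0, 1,0,0,0,0]'; python3 st.py 0.471 -0.1845 0.137
python3 - <<'E'
from bench import imaging
import cv2
cv2.imwrite("pics/w3.png",imaging.camera("wrist")["pixels"])
E
```

```text
t: 10.35
eef_pos: [0.4724, -0.1868, 0.1407]
ee_rot: [-0.276, 0.67, 0.637, -0.264]
ft_force: [-0.1, 0.7, 0.6]
width: 0.0515
t 10.35 p [ 0.4724 -0.1868  0.1407] j [-0.743 -0.808  2.282  0.539  1.076 -2.379] w 0.0515
x [ 0.049  0.999 -0.001] az 1.521 | y [ 0.707 -0.036 -0.706] lean deg 45.07 az -0.051 | z [-0.705  0.034 -0.708]
F [-0.1   0.73  0.56]
tool shift cm to goal [0.23 0.16 0.37] dist 0.5
```

View pics/w3.png

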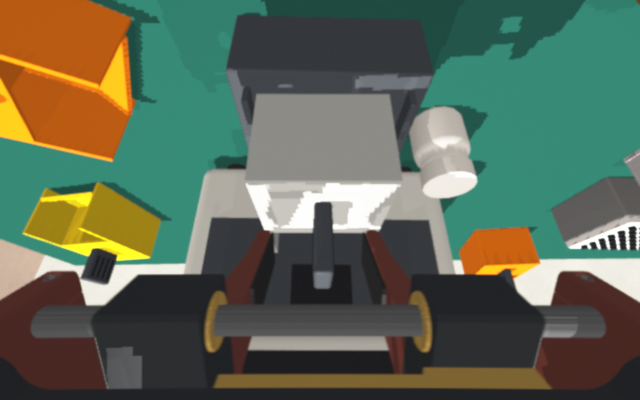

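```bash
python3 -m jog '[1,0.1,0.2,0.3,0, 1,0,0,0,0, 1,0,0,0,0, 1,0,0,0,0, 1,0,0,0,0, 1,0,0,0,0]'; python3 st.py
```

```text
t: 11.15
eef_pos: [0.4715, -0.1853, 0.1362]
ee_rot: [-0.277, 0.669, 0.637, -0.264]
ft_force: [-0.8, 0.3, 0.9]
width: 0.0098
t 11.15 p [ 0.4715 -0.1853  0.1362] j [-0.741 -0.811  2.292  0.54   1.072 -2.381] w 0.0098
x [ 0.049  0.999 -0.   ] az 1.522 | y [ 0.706 -0.035 -0.707] lean deg 45.0 az -0.049 | z [-0.706  0.034 -0.707]
F [-0.81  0.29  0.92]
```

```bash
python3 -m jog '[1,0,-0.8,-0.8,0, 1,0,-0.8,-0.8,0, 1,0,-0.8,-0.8,0, 1,0,-0.8,-0.8,0]'; python3 st.py 0.4715 -0.1853 0.182
python3 - <<'E'
from bench import imaging
import cv2
cv2.imwrite("pics/w4.png",imaging.camera("wrist")["pixels"])
c=imaging.camera("scene")["pixels"]
cv2.imwrite("pics/s4.png",cv2.resize(c[60:260,300:560],None,fx=3,fy=3))
E
```

```text
t: 11.65
eef_pos: [0.4707, -0.1849, 0.1816]
ee_rot: [-0.279, 0.668, 0.637, -0.265]
ft_force: [-0.0, 0.8, -2.9]
width: 0.0095
t 11.65 p [ 0.4707 -0.1849  0.1816] j [-0.741 -0.818  2.213  0.516  1.15  -2.33 ] w 0.0095
x [0.049 0.999 0.002] az 1.522 | y [ 0.703 -0.033 -0.71 ] lean deg 44.74 az -0.047 | z [-0.709  0.036 -0.704]
F [-0.05  0.77 -2.88]
tool shift cm to goal [-0.04  0.03 -0.09] dist 0.1
```

View pics/s4.png

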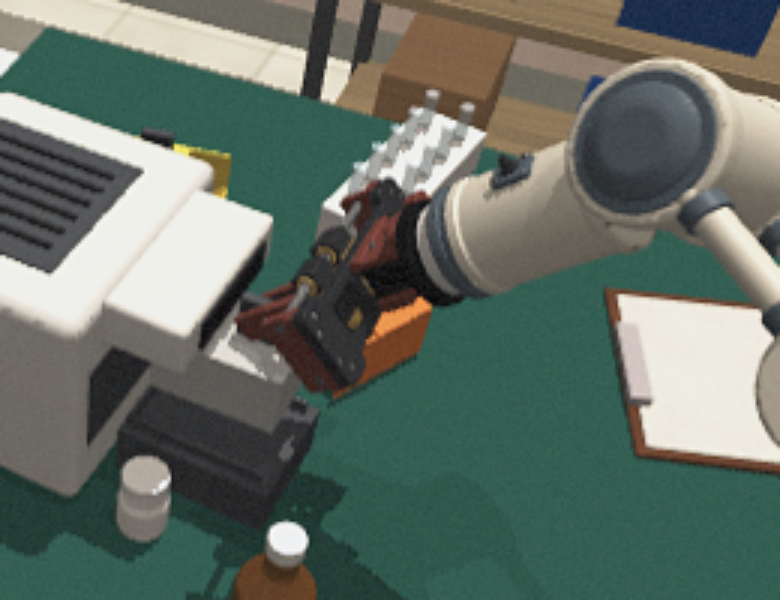

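```bash
python3 -m jog '[1,-4,-0.3,-0.3,0.04, 1,-4.2,-0.1,-0.1,0.04, 1,-3,0,0,0]'; python3 st.py 0.465 -0.31 0.188
```

```text
t: 12.12
eef_pos: [0.4635, -0.2978, 0.1872]
ee_rot: [-0.302, 0.678, 0.627, -0.238]
ft_force: [0.4, -0.1, -3.0]
width: 0.0098
t 12.12 p [ 0.4635 -0.2978  0.1872] j [-0.983 -0.555  2.052  0.659  1.197 -2.533] w 0.0098
x [0.102 0.993 0.056] az 1.469 | y [ 0.707 -0.032 -0.707] lean deg 45.01 az -0.046 | z [-0.7    0.111 -0.705]
F [ 0.41 -0.08 -2.99]
tool shift cm to goal [-1.2   0.09 -0.3 ] dist 1.2
```

```bash
python3 -m jog '[1,-1.4,0.1,-0.2,0, 1,0,0,0,0]'; python3 st.py
python3 - <<'E'
from bench import imaging
import cv2
c=imaging.camera("top")["pixels"]
cv2.imwrite("pics/t5.png",cv2.resize(c[130:330,280:500],None,fx=3,fy=3))
c=imaging.camera("scene")["pixels"]
cv2.imwrite("pics/s5.png",cv2.resize(c[60:260,300:560],None,fx=3,fy=3))
E
```

```text
t: 12.38
eef_pos: [0.4632, -0.3147, 0.1856]
ee_rot: [-0.303, 0.679, 0.625, -0.237]
ft_force: [-0.5, 0.3, -3.5]
width: 0.0098
t 12.38 p [ 0.4632 -0.3147  0.1856] j [-1.006 -0.511  2.025  0.669  1.198 -2.559] w 0.0098
x [0.105 0.993 0.057] az 1.465 | y [ 0.705 -0.034 -0.708] lean deg 44.89 az -0.048 | z [-0.701  0.115 -0.703]
F [-0.53  0.27 -3.51]
```

View pics/t5.png

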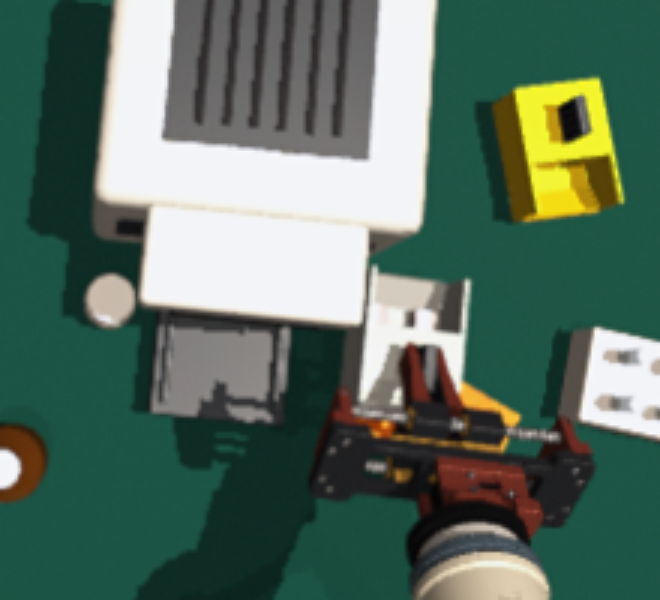

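View pics/s5.png

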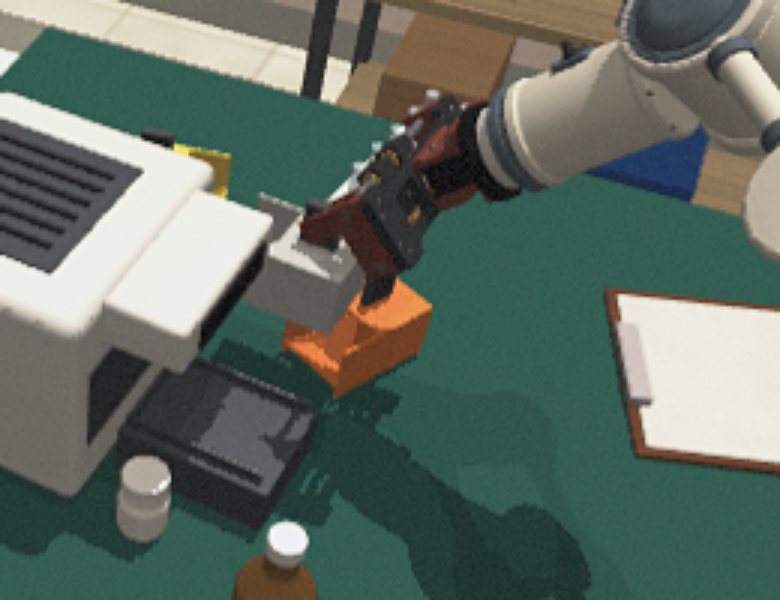

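```bash
python3 -m jog '[1,-1,0,0,0.03, 1,0,-2,-2,0, 1,0,-3,-3,0, 1,0,-3,-3,0, 1,0,-3,-3,0, 1,0,-2,-2,0]'; python3 st.py 0.56 -0.16 0.36
```

```text
t: 13.22
eef_pos: [0.4616, -0.3361, 0.37]
ee_rot: [-0.316, 0.68, 0.622, -0.226]
ft_force: [-1.0, -0.1, -3.2]
width: 0.0099
t 13.22 p [ 0.4616 -0.3361  0.37  ] j [-1.04  -0.435  1.643  0.638  1.468 -2.361] w 0.0099
x [0.126 0.988 0.086] az 1.444 | y [ 0.703 -0.027 -0.711] lean deg 44.71 az -0.039 | z [-0.7    0.15  -0.698]
F [-1.01 -0.1  -3.18]
tool shift cm to goal [18.56  7.15 -3.55] dist 20.2
```

```bash
python3 -m jog '[1,4.6,1.8,-0.9,0, 1,4.6,1.8,-0.9,0, 1,4.6,1.8,-0.9,0, 1,4.6,1.8,-0.9,0, 1,5,0.2,-0.2,0, 1,5,0,0,0]'; python3 st.py 0.475 0.2 0.31
```

```text
t: 13.98
eef_pos: [0.579, -0.0586, 0.3715]
ee_rot: [-0.317, 0.683, 0.619, -0.222]
ft_force: [0.8, 0.2, -3.5]
width: 0.01
t 13.97 p [ 0.579  -0.0586  0.3715] j [-0.234 -0.571  1.734  0.142  1.207 -1.629] w 0.01
x [0.135 0.987 0.089] az 1.435 | y [ 0.705 -0.032 -0.708] lean deg 44.91 az -0.045 | z [-0.696  0.158 -0.7  ]
F [ 0.81  0.25 -3.55]
tool shift cm to goal [23.57 -3.81 15.64] dist 28.5
```

```bash
python3 -m jog '[1,5,-0.6,2.5,0, 1,5,-0.7,3,0, 1,4.7,-0.8,3.3,0, 1,4.5,-0.8,3.4,0, 1,3.5,-0.8,3.4,0]'; python3 st.py 0.465 0.202 0.20
```

```text
t: 14.6
eef_pos: [0.4698, 0.2025, 0.3088]
ee_rot: [-0.321, 0.681, 0.621, -0.218]
ft_force: [0.5, 0.8, -2.8]
width: 0.0098
t 14.6 p [0.4698 0.2025 0.3088] j [ 0.614 -0.707  1.928 -0.46   1.279 -0.796] w 0.0098
x [0.133 0.986 0.101] az 1.437 | y [ 0.706 -0.022 -0.708] lean deg 44.93 az -0.031 | z [-0.696  0.165 -0.699]
F [ 0.47  0.78 -2.85]
tool shift cm to goal [-1.22  7.37  7.93] dist 10.9
```

```bash
python3 -m jog '[1,-0.4,2.4,2.6,0, 1,-0.4,2.4,2.6,0, 1,-0.4,2.4,2.6,0]'; python3 st.py 0.465 0.202 0.20
python3 - <<'E'
from bench import imaging
import cv2
c=imaging.camera("top")["pixels"]
cv2.imwrite("pics/t6.png",cv2.resize(c[120:320,130:350],None,fx=3,fy=3))
c=imaging.camera("scene")["pixels"]
cv2.imwrite("pics/s6.png",c)
E
```

```text
t: 14.98
eef_pos: [0.4607, 0.2107, 0.2013]
ee_rot: [-0.323, 0.675, 0.627, -0.217]
ft_force: [1.0, -0.9, -3.0]
width: 0.0096
t 14.97 p [0.4607 0.2107 0.2013] j [ 0.638 -0.757  2.147 -0.49   1.129 -0.698] w 0.0096
x [0.12  0.987 0.111] az 1.45 | y [ 0.706 -0.006 -0.708] lean deg 44.92 az -0.008 | z [-0.698  0.163 -0.697]
F [ 1.01 -0.9  -3.04]
tool shift cm to goal [-0.82  0.4  -0.35] dist 1.0
```

View pics/t6.png

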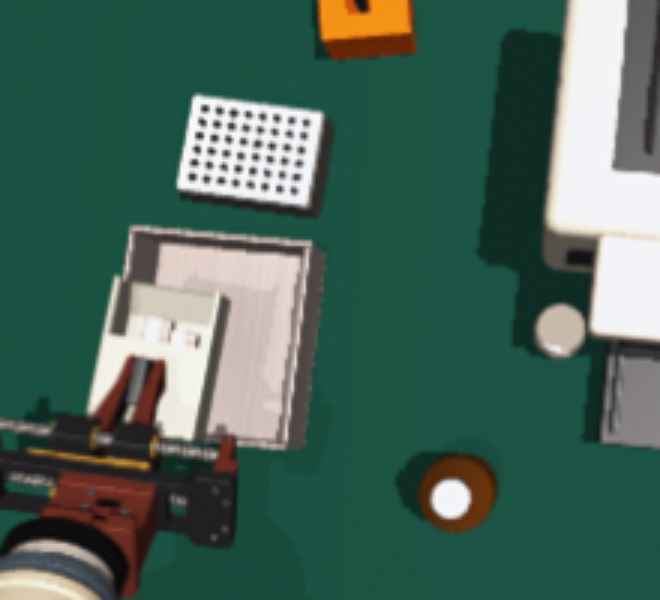

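View pics/s6.png

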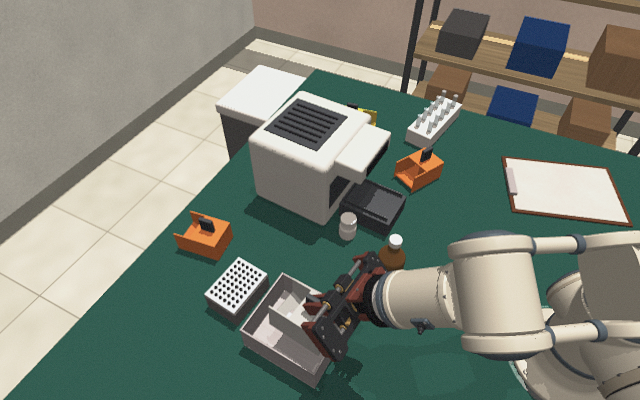

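```bash
python3 -m jog '[1,-1.3,0.2,-0.2,0, 1,0,0,0,0.18, 1,0,0,0,0.18, 1,0,0,0,0.18, 1,0,0,0,0.18, 1,0,0,0,0.18, 1,0,0,0,0.18, 1,0,0,0,0.18, 1,0,0,0,0]'; python3 st.py 0.465 0.20 0.20
python3 - <<'E'
from bench import imaging
import cv2
c=imaging.camera("top")["pixels"]
cv2.imwrite("pics/t7.png",cv2.resize(c[120:320,130:350],None,fx=3,fy=3))
E
```

```text
t: 16.2
eef_pos: [0.4627, 0.1984, 0.2146]
ee_rot: [-0.639, 0.665, 0.304, 0.239]
ft_force: [-0.1, 0.3, -3.0]
width: 0.0095
t 16.2 p [0.4627 0.1984 0.2146] j [ 0.597 -0.79   2.143 -0.453  1.135  0.55 ] w 0.0095
x [0.701 0.099 0.706] az 0.14 | y [ 0.709  0.002 -0.705] lean deg 45.19 az 0.003 | z [-0.071  0.995 -0.068]
F [-0.1   0.33 -3.05]
tool shift cm to goal [-0.85  1.19  0.24] dist 1.5
```

View pics/t7.png

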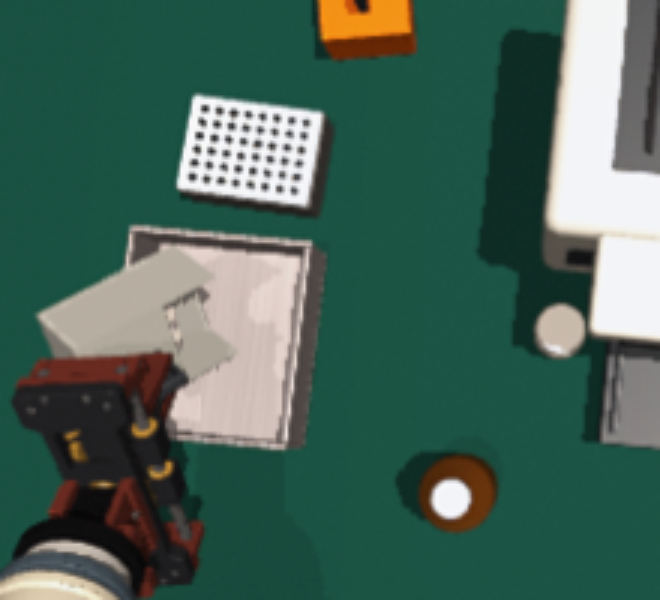

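```bash
python3 -m jog '[1,-0.8,1.2,0.2,0, 1,0,0,0,0.18, 1,0,0,0,0.18, 1,0,0,0,0.18, 1,0,0,0,0.18, 1,0,0,0,0.18, 1,0,0,0,0.18, 1,0,0,0,0.18, 1,0,0,0,0.18, 1,0,0,0,0.1]'; python3 st.py 0.465 0.20 0.20
python3 - <<'E'
from bench import imaging
import cv2
c=imaging.camera("top")["pixels"]
cv2.imwrite("pics/t8.png",cv2.resize(c[120:320,130:350],None,fx=3,fy=3))
c=imaging.camera("scene")["pixels"]
cv2.imwrite("pics/s8.png",c)
E
```

```text
t: 17.5
eef_pos: [0.4656, 0.2, 0.1916]
ee_rot: [0.667, -0.305, 0.237, -0.637]
ft_force: [0.5, 0.2, -1.6]
width: 0.0099
t 17.5 p [0.4656 0.2    0.1916] j [ 0.593 -0.775  2.173 -0.457  1.098  2.131] w 0.0099
x [ 0.076 -0.994  0.073] az -1.494 | y [ 0.705  0.002 -0.709] lean deg 44.83 az 0.002 | z [0.705 0.106 0.701]
F [ 0.51  0.22 -1.62]
tool shift cm to goal [ 0.05 -0.64  0.54] dist 0.8
```

View pics/t8.png

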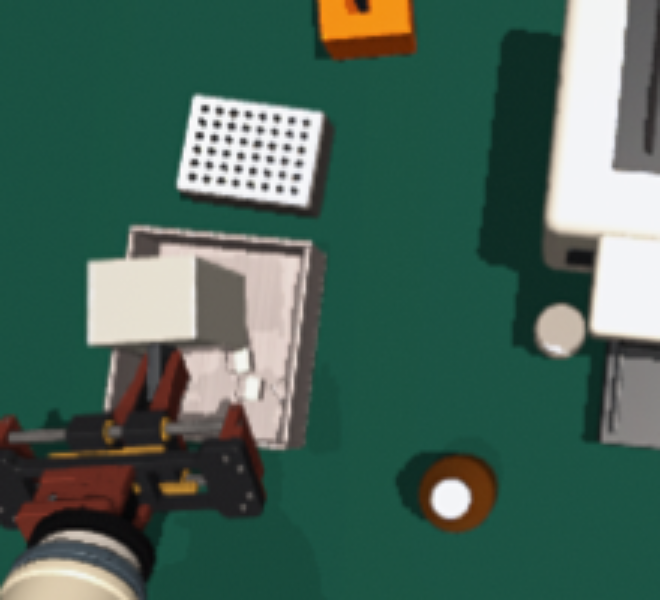

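View pics/s8.png

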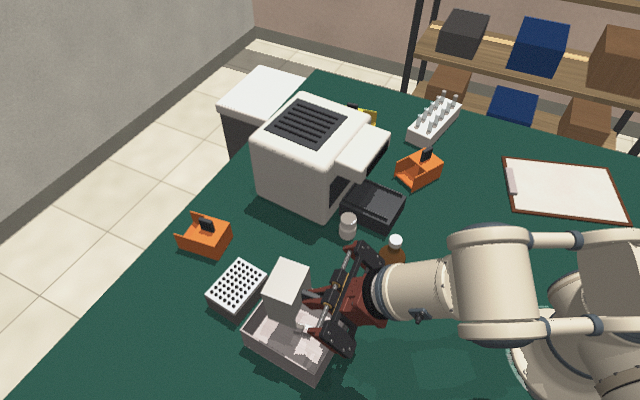

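```bash
python3 -m jog '[1,0,0,0,0.1, 1,0,0,0,0, 1,0,0,0,0, 1,0,0,0,0]'; python3 - <<'E'
from bench import imaging,bot
import cv2,numpy as np
f=[]
for i in range(8):
    c=imaging.camera("top"); f.append(bot.sense()["ft_force"])
print(np.mean(f,0),np.std(f,0))
cv2.imwrite("pics/t9.png",cv2.resize(c["pixels"][120:320,130:350],None,fx=3,fy=3))
E
python3 st.py
```

```text
t: 18.1
eef_pos: [0.4658, 0.2001, 0.191]
ee_rot: [0.656, -0.278, 0.265, -0.649]
ft_force: [0.4, -0.5, -1.4]
width: 0.0098
[-0.31783825 -0.00327647 -1.63499509] [0.40454674 0.26716136 0.62072303]
t 18.5 p [0.4658 0.2001 0.1911] j [ 0.593 -0.774  2.174 -0.457  1.097  2.219] w 0.0096
x [ 0.014 -1.     0.012] az -1.556 | y [ 0.705  0.002 -0.709] lean deg 44.84 az 0.003 | z [0.709 0.018 0.705]
F [-0.49 -0.27 -1.63]
```

View pics/t9.png

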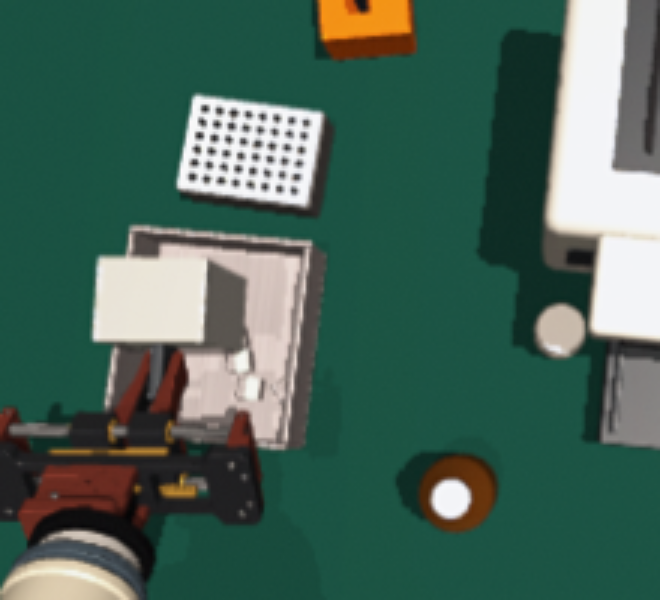

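```bash
python3 -m jog '[1,0,-2.8,2.8,0, 1,0,-2.8,2.8,0, 1,0,0,0,-0.18, 1,0,0,0,-0.18, 1,0,0,0,-0.18, 1,0,0,0,-0.18, 1,0,0,0,-0.18, 1,0,0,0,-0.18, 1,0,0,0,-0.18, 1,0,0,0,-0.18]'; python3 -m jog '[1,0,0,0,-0.18, 1,0,0,0,-0.18, 1,0,0,0,-0.18, 1,0,0,0,-0.18, 1,0,0,0,-0.18, 1,0,0,0,-0.18, 1,0,0,0,-0.18, 1,0,0,0,-0.18, 1,0,0,0,-0.1, 1,0,0,0,0]'; python3 st.py 0.465 0.20 0.26
```

```text
t: 19.75
eef_pos: [0.466, 0.2008, 0.2729]
ee_rot: [0.662, -0.644, -0.249, -0.29]
ft_force: [-0.8, 0.8, -0.6]
width: 0.0098
t: 21.0
eef_pos: [0.4662, 0.2007, 0.2735]
ee_rot: [-0.284, 0.658, 0.648, -0.258]
ft_force: [0.3, 0.2, -1.6]
width: 0.0096
t 21.0 p [0.4662 0.2007 0.2735] j [ 0.595 -0.753  2.017 -0.434  1.22  -0.925] w 0.0096
x [0.027 0.999 0.029] az 1.543 | y [ 0.706  0.001 -0.708] lean deg 44.91 az 0.002 | z [-0.708  0.04  -0.705]
F [ 0.34  0.21 -1.65]
tool shift cm to goal [-0.12  0.87  1.04] dist 1.4
```

```bash
python3 - <<'E'
from bench import imaging,bot
import cv2,numpy as np
f=[]
for i in range(28):
    c=imaging.camera("top" if i!=27 else "scene"); f.append(bot.sense()["ft_force"])
    if i==0: cv2.imwrite("pics/t10.png",cv2.resize(c["pixels"][120:320,130:350],None,fx=3,fy=3))
f=np.array(f);print(f.mean(0),f.std(0),f.std(0)/28**.5,bot.sense()["t"])
cv2.imwrite("pics/s10.png",cv2.resize(c["pixels"][240:400,200:420],None,fx=3.6,fy=3.6))
E
```

```text
[-0.23637148  0.09198178 -1.50959339] [0.5761481  0.48714443 0.5293286 ] [0.10888176 0.09206164 0.1000337 ] 22.4
```

View pics/t10.png

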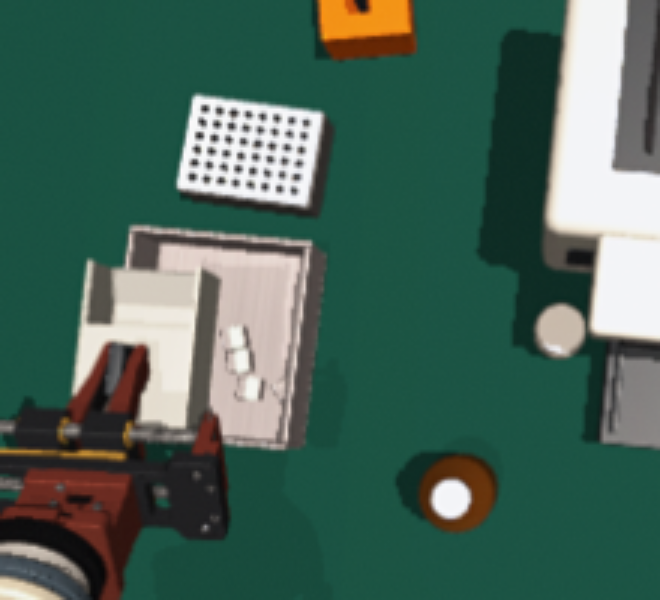

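View pics/s10.png

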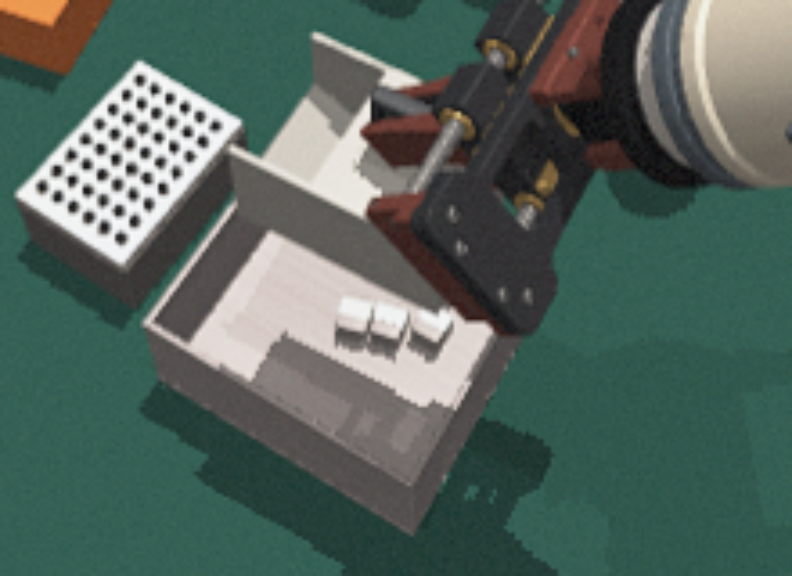

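```bash
python3 -m jog '[1,-1,-1.7,-5.5,0, 1,-3,-1.7,-5,0, 1,-5,-0.5,-3,0, 1,-5,0,-3,0, 1,-5,0,-1,0, 1,-5,0,0,0]'; python3 st.py 0.60 -0.06 0.38;  python3 - <<'E'
from bench import imaging
import cv2
c=imaging.camera("top")["pixels"]
cv2.imwrite("pics/t11.png",cv2.resize(c[180:280,150:260],None,fx=6,fy=6,interpolation=cv2.INTER_CUBIC))
E
```

```text
t: 23.15
eef_pos: [0.5596, -0.0491, 0.4173]
ee_rot: [-0.282, 0.655, 0.649, -0.264]
ft_force: [0.4, -0.3, -1.8]
width: 0.0099
t 23.15 p [ 0.5596 -0.0491  0.4173] j [-0.252 -0.583  1.655  0.185  1.312 -1.774] w 0.0099
x [0.017 1.    0.021] az 1.554 | y [ 0.702  0.003 -0.712] lean deg 44.61 az 0.004 | z [-0.712  0.027 -0.702]
F [ 0.42 -0.33 -1.81]
tool shift cm to goal [-1.1   5.49 -0.29] dist 5.6
```

View pics/t11.png

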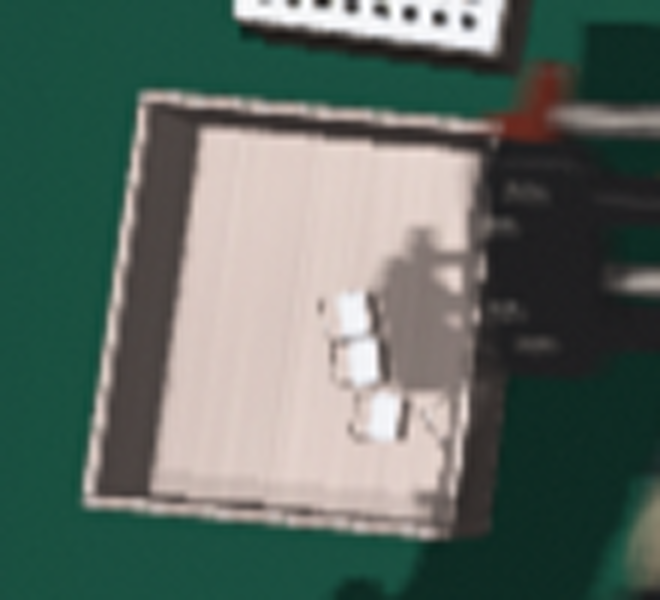

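```bash
python3 - <<'E'
from bench import imaging
from h import *
for n in ["top","scene"]:
    c=imaging.camera(n); P=cloud(c); np.savez(f"pics/{n}11.npz",**c)
    d=P-np.array([.5095,.2013,0]); 
    m=(abs(d[...,0])<.082)&(abs(d[...,1])<.072)&(P[...,2]>.012)&(P[...,2]<.05)
    m[:, :]&=c["depth"]>0
    k,l,st,ce=cv2.connectedComponentsWithStats(m.astype(np.uint8))
    for i in range(1,k):
        if st[i,4]>8: q=P[l==i]; print(n,np.round(ce[i]),st[i,4],np.round(np.median(q,0)-[.5095,.2013,0],3),"span",np.round(np.ptp(q,axis=0),3))
    if n=="scene": cv2.imwrite("pics/s11.png",cv2.resize(c["pixels"][260:390,230:370],None,fx=5,fy=4.5,interpolation=cv2.INTER_CUBIC))
E
```

```text
top [177. 217.] 162 [0.039 0.069 0.031] span [0.091 0.008 0.038]
top [214. 203.] 64 [ 0.079 -0.027  0.033] span [0.006 0.09  0.036]
top [209. 237.] 125 [-0.009 -0.012  0.022] span [0.039 0.026 0.015]
top [213. 249.] 55 [-0.04  -0.026  0.022] span [0.015 0.02  0.014]
top [224. 250.] 33 [-0.042 -0.054  0.024] span [0.021 0.013 0.007]
top [229. 262.] 24 [-0.072 -0.071  0.031] span [0.02  0.002 0.037]
scene [270. 304.] 267 [ 0.079 -0.022  0.032] span [0.007 0.102 0.038]
scene [326. 309.] 410 [-0.038 -0.068  0.026] span [0.105 0.03  0.037]
scene [303. 329.] 194 [-0.008 -0.008  0.02 ] span [0.039 0.026 0.013]
scene [320. 330.] 98 [-0.042 -0.021  0.021] span [0.019 0.021 0.012]
scene [251. 345.] 82 [0.066 0.071 0.031] span [0.037 0.002 0.037]
scene [319. 375.] 29 [-0.081  0.063  0.035] span [0.001 0.017 0.037]
```

View pics/s11.png

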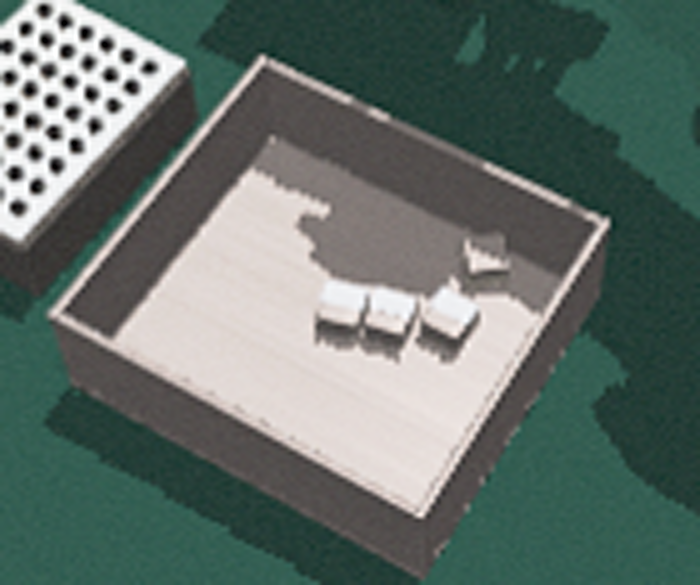

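All four cartridges are in the bin: three in a row at about (340,305)–(450,312) and the fourth in the shadow at (488,262). The weight of 1.51 ± 0.1 N also reads as empty. I'm taking the caddy back the way it came.

```bash
python3 -m jog '[1,0,0,0,0.1]'; python3 st.py 0.463 -0.336 0.37
```

```text
t: 23.42
eef_pos: [0.5592, -0.0509, 0.4159]
ee_rot: [-0.317, 0.67, 0.631, -0.229]
ft_force: [-0.5, 0.3, -1.1]
width: 0.0101
t 23.43 p [ 0.5592 -0.0509  0.4159] j [-0.253 -0.583  1.657  0.18   1.312 -1.665] w 0.0101
x [0.097 0.991 0.093] az 1.473 | y [ 0.7   -0.002 -0.714] lean deg 44.46 az -0.003 | z [-0.707  0.134 -0.694]
F [-0.5   0.28 -1.14]
tool shift cm to goal [-29.61  -3.4    6.16] dist 30.4
```

```bash
python3 -m jog '[1,-5,-0.5,0.6,0, 1,-5,-0.6,1,0, 1,-5,-0.6,1.1,0, 1,-5,-0.6,1.1,0, 1,-5,-0.6,1.1,0, 1,-4.6,-0.5,1.2,0, 1,0,0,0,0]'; python3 st.py 0.463 -0.328 0.188
```

```text
t: 24.3
eef_pos: [0.4672, -0.3325, 0.368]
ee_rot: [-0.315, 0.663, 0.638, -0.232]
ft_force: [0.2, 0.2, -2.0]
width: 0.01
t 24.3 p [ 0.4672 -0.3325  0.368 ] j [-1.037 -0.405  1.622  0.656  1.494 -2.395] w 0.01
x [0.079 0.992 0.094] az 1.492 | y [ 0.699  0.012 -0.715] lean deg 44.38 az 0.017 | z [-0.71   0.122 -0.693]
F [ 0.21  0.2  -2.01]
tool shift cm to goal [-1.27 12.57 12.83] dist 18.0
```

```bash
cat > rel.py <<'E'
from h import *; from bench import bot
from scipy.spatial.transform import Rotation as R
q=bot.sense()["ee_rot"]; D=quat(q)@quat([-0.277,.669,.637,-.264]).T
yaw=-.078; A=R.from_euler('z',yaw).as_matrix()
print("rotvec vs grasp in analyser axes (roll,pitch,yaw)",np.round(A.T@R.from_matrix(D).as_rotvec(),3))
a=quat(q)[:,1]
for d in [-.2,-.15,-.12,-.1,-.08,-.06,-.04,-.02,0]:
    print(d,np.round(A.T@(R.from_rotvec(a*d).as_matrix()@D@np.eye(3)).dot(np.eye(3)) @ np.zeros(3) if 0 else A.T@R.from_matrix(R.from_rotvec(a*d).as_matrix()@D).as_rotvec(),3))
E
python3 rel.py
```

```text
rotvec vs grasp in analyser axes (roll,pitch,yaw) [ 0.094  0.017 -0.029]
-0.2 [-0.046  0.008  0.113]
-0.15 [-0.011  0.01   0.077]
-0.12 [0.01  0.011 0.056]
-0.1 [0.024 0.012 0.042]
-0.08 [0.038 0.013 0.028]
-0.06 [0.052 0.014 0.013]
-0.04 [ 0.066  0.015 -0.001]
-0.02 [ 0.08   0.016 -0.015]
0 [ 0.094  0.017 -0.029]
```

```bash
python3 -m jog '[1,-0.3,3.1,3.2,0, 1,-0.3,3.1,3.2,0, 1,-0.3,3.1,3.2,0, 1,-0.3,2.6,2.6,0, 1,0,0,0,0]'; python3 st.py 0.465 -0.32 0.188; python3 rel.py | head -1
python3 - <<'E'
from bench import imaging
from h import *
c=imaging.camera("top"); np.savez("pics/t12.npz",**c)
cv2.imwrite("pics/t12.png",cv2.resize(c["pixels"][130:330,280:500],None,fx=3,fy=3))
# expected brow -y edge at z .17-.215
yaw=-.078;A0=np.array([.4935,-.183,0]);ax=np.array([np.cos(yaw),np.sin(yaw),0]);ay=np.array([-np.sin(yaw),np.cos(yaw),0])
c2=c;P=cloud(c)
d=P-A0; X=d@ax;Y=d@ay;Z=P[...,2]
m=(Z>.14)&(Z<.175)&(Y<-.05)&(Y>-.25)&(X>-.1)&(X<.1)&(c["depth"]>0)
print("top surface pts Y max",np.percentile(Y[m],[0,2,50,98,100]),np.percentile(X[m],[0,2,98,100]),np.percentile(Z[m],[2,50,98]))
E
```

```text
t: 24.92
eef_pos: [0.4686, -0.3196, 0.196]
ee_rot: [-0.312, 0.66, 0.641, -0.236]
ft_force: [0.1, -0.4, -2.0]
width: 0.0097
t 24.93 p [ 0.4686 -0.3196  0.196 ] j [-1.021 -0.446  1.957  0.69   1.258 -2.581] w 0.0097
x [0.066 0.994 0.089] az 1.504 | y [ 0.7    0.018 -0.714] lean deg 44.42 az 0.025 | z [-0.711  0.11  -0.694]
F [ 0.13 -0.39 -2.03]
tool shift cm to goal [-0.13  0.32  0.81] dist 0.9
rotvec vs grasp in analyser axes (roll,pitch,yaw) [ 0.09   0.016 -0.017]
top surface pts Y max [-0.17314505 -0.17169172 -0.11426611 -0.09607961 -0.09099003] [-0.03957299 -0.03743883  0.07629705  0.07967118] [0.14267508 0.16772682 0.17301718]
```

View pics/t12.png

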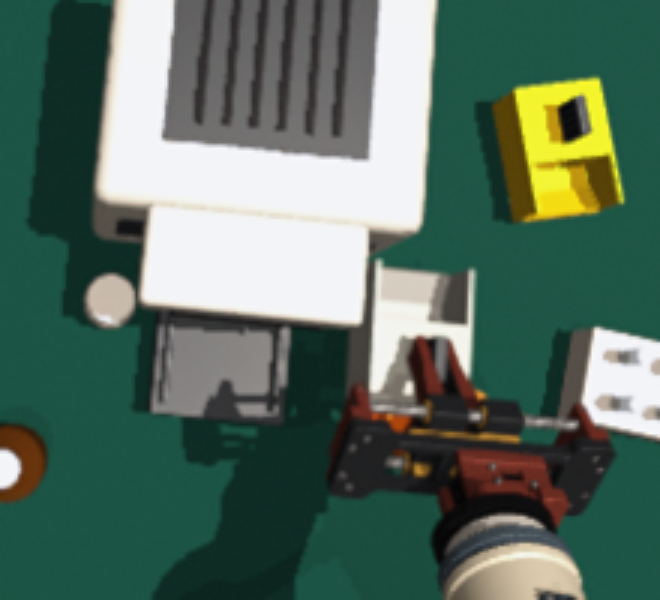

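```bash
python3 -m jog '[1,-0.1,0.4,1.6,-0.03, 1,0,0,0,0]'; python3 st.py 0.462 -0.31 0.180; python3 rel.py | head -1
```

```text
t: 25.22
eef_pos: [0.4629, -0.3191, 0.1914]
ee_rot: [-0.296, 0.658, 0.647, -0.246]
ft_force: [0.2, -0.4, -2.5]
width: 0.0097
t 25.23 p [ 0.4629 -0.3191  0.1914] j [-1.034 -0.463  1.981  0.701  1.254 -2.637] w 0.0097
x [0.041 0.997 0.059] az 1.53 | y [ 0.705  0.013 -0.709] lean deg 44.86 az 0.018 | z [-0.708  0.071 -0.703]
F [ 0.17 -0.43 -2.45]
tool shift cm to goal [0.84 0.76 0.92] dist 1.5
rotvec vs grasp in analyser axes (roll,pitch,yaw) [0.059 0.006 0.008]
```

```bash
python3 -m jog '[1,0.7,0.8,0.9,0, 1,0,0,0,0]'; python3 st.py 0.462 -0.26 0.180; python3 rel.py | head -1
```

```text
t: 25.48
eef_pos: [0.4638, -0.3114, 0.1835]
ee_rot: [-0.294, 0.659, 0.647, -0.247]
ft_force: [-0.0, -0.3, -1.3]
width: 0.0098
t 25.48 p [ 0.4638 -0.3114  0.1835] j [-1.022 -0.481  2.009  0.702  1.235 -2.638] w 0.0098
x [0.041 0.998 0.056] az 1.53 | y [ 0.708  0.01  -0.706] lean deg 45.06 az 0.015 | z [-0.705  0.068 -0.706]
F [-0.04 -0.26 -1.29]
tool shift cm to goal [5.1  0.17 0.73] dist 5.2
rotvec vs grasp in analyser axes (roll,pitch,yaw) [0.056 0.002 0.008]
```

```bash
python3 -m jog '[1,4,0.2,0.2,-0.01, 1,4,0.3,0,-0.01]'; python3 st.py 0.4715 -0.186 0.181; python3 rel.py | head -1
```

```text
t: 25.72
eef_pos: [0.4693, -0.2319, 0.184]
ee_rot: [-0.288, 0.658, 0.649, -0.252]
ft_force: [0.7, 0.6, -0.1]
width: 0.0098
t 25.73 p [ 0.4693 -0.2319  0.184 ] j [-0.881 -0.679  2.135  0.633  1.202 -2.489] w 0.0098
x [0.031 0.999 0.042] az 1.54 | y [ 0.709  0.008 -0.706] lean deg 45.12 az 0.011 | z [-0.705  0.051 -0.707]
F [ 0.69  0.62 -0.14]
tool shift cm to goal [4.58 0.4  0.29] dist 4.6
rotvec vs grasp in analyser axes (roll,pitch,yaw) [0.042 0.    0.018]
```

```bash
python3 -m jog '[1,2.4,0.2,0.15,-0.01, 1,2.3,0.2,0.15,0, 1,0,0,0,0]'; python3 st.py 0.470 -0.184 0.15; python3 rel.py | head -1
python3 - <<'E'
from bench import imaging
import cv2
cv2.imwrite("pics/w13.png",imaging.camera("wrist")["pixels"])
c=imaging.camera("scene")["pixels"]
cv2.imwrite("pics/s13.png",cv2.resize(c[110:260,300:460],None,fx=5,fy=4,interpolation=cv2.INTER_CUBIC))
c=imaging.camera("top")["pixels"]
cv2.imwrite("pics/t13.png",cv2.resize(c[190:290,300:410],None,fx=6,fy=6,interpolation=cv2.INTER_CUBIC))
E
```

```text
t: 26.1
eef_pos: [0.4722, -0.1811, 0.184]
ee_rot: [-0.282, 0.656, 0.652, -0.255]
ft_force: [0.1, 0.3, -1.1]
width: 0.0101
t 26.1 p [ 0.4722 -0.1811  0.184 ] j [-0.768 -0.799  2.204  0.573  1.178 -2.374] w 0.0101
x [0.02  0.999 0.032] az 1.55 | y [ 0.712  0.008 -0.702] lean deg 45.38 az 0.012 | z [-0.702  0.037 -0.711]
F [ 0.15  0.28 -1.12]
tool shift cm to goal [-0.4   2.23  2.56] dist 3.4
rotvec vs grasp in analyser axes (roll,pitch,yaw) [ 0.033 -0.005  0.028]
```

View pics/s13.png

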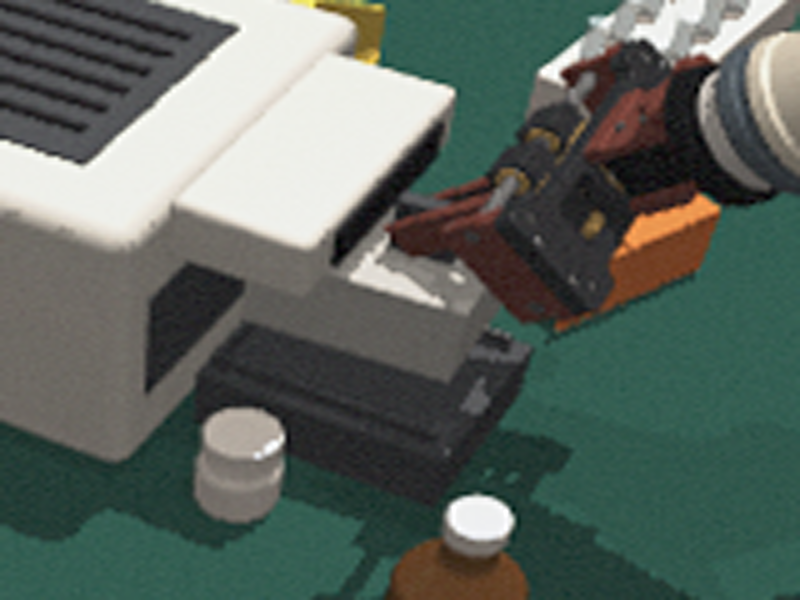

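View pics/t13.png

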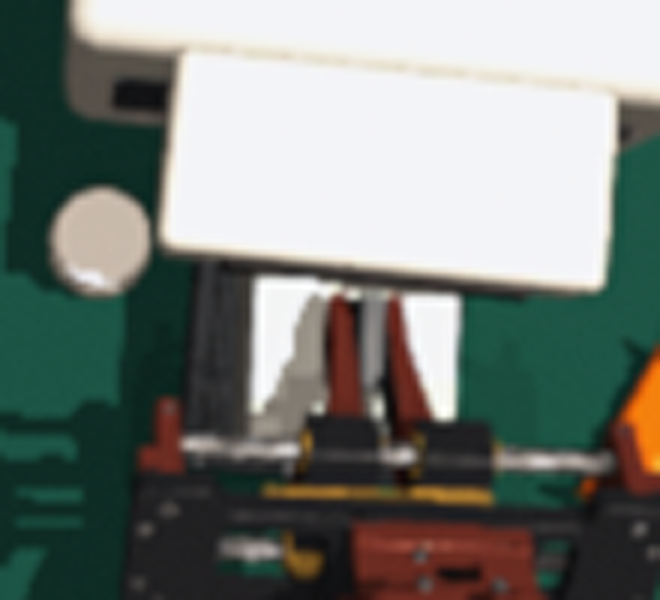

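View pics/w13.png

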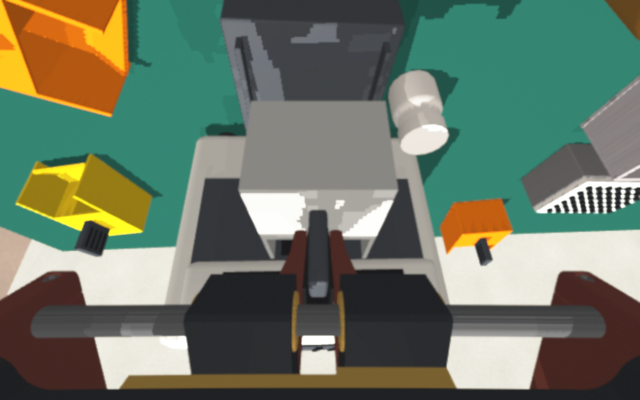

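```bash
python3 -m jog '[1,-0.15,1,1.2,0, 1,-0.15,0.9,1,0, 1,0,0,0,0]'; python3 st.py 0.4715 -0.184 0.1362; python3 rel.py | head -1
python3 - <<'E'
from bench import imaging
from h import *
c=imaging.camera("wrist"); np.savez("pics/w14.npz",**c)
cv2.imwrite("pics/w14.png",c["pixels"])
P=cloud(c); yaw=-.078;A0=np.array([.4935,-.183,0]);ax=np.array([np.cos(yaw),np.sin(yaw),0]);ay=np.array([-np.sin(yaw),np.cos(yaw),0])
d=P-A0;X=d@ax;Y=d@ay;Z=P[...,2];ok=(c["depth"]>0)&(X>-.12)&(X<.1)&(abs(Y)<.08)
for v in (60,80,100,120,140,160,180,200):
    u=np.where(ok[v])[0]
    if len(u): 
        s=u[::max(1,len(u)//14)]; print(v,[(int(i),round(1e3*X[v,i]),round(1e3*Y[v,i]),round(1e3*Z[v,i])) for i in s])
E
```

```text
t: 26.62
eef_pos: [0.4691, -0.1869, 0.1508]
ee_rot: [-0.284, 0.657, 0.65, -0.255]
ft_force: [-0.2, 0.2, -0.3]
width: 0.0102
t 26.62 p [ 0.4691 -0.1869  0.1508] j [-0.785 -0.789  2.256  0.591  1.136 -2.419] w 0.0102
x [0.026 0.999 0.035] az 1.545 | y [ 0.709  0.006 -0.705] lean deg 45.18 az 0.008 | z [-0.704  0.043 -0.709]
F [-0.19  0.16 -0.35]
tool shift cm to goal [0.25 1.2  0.88] dist 1.5
rotvec vs grasp in analyser axes (roll,pitch,yaw) [ 0.035 -0.001  0.023]
60 [(210, -31, -80, 0), (225, -68, -56, 48), (240, -67, -48, 47), (255, -68, -40, 47), (270, -68, -31, 47), (285, -68, -23, 46), (300, -68, -15, 46), (315, -68, -7, 46), (330, -68, 2, 45), (345, -69, 10, 46), (360, -68, 19, 45), (375, -68, 27, 44), (390, -68, 36, 44), (405, -68, 45, 45), (420, -68, 54, 44)]
80 [(217, -13, -79, -1), (231, -56, -55, 49), (245, -58, -46, 51), (259, -57, -39, 49), (273, -56, -31, 48), (287, -57, -23, 49), (301, -57, -14, 49), (315, -57, -6, 49), (329, -57, 2, 49), (343, -58, 10, 49), (357, -58, 18, 49), (371, -58, 27, 49), (385, -58, 35, 49), (399, -59, 43, 49), (413, -59, 51, 50)]
100 [(222, 8, 
[... 1177 characters left out ...]
59, 22, 107), (386, -58, 28, 106), (414, 17, 78, 53)]
180 [(235, 78, -79, 34), (246, -54, -41, 115), (257, -54, -36, 116), (269, -54, -30, 115), (281, -55, -25, 116), (292, -55, -19, 116), (303, -55, -14, 116), (314, -56, -9, 117), (325, -56, -3, 117), (336, -56, 2, 117), (347, -56, 7, 117), (358, -57, 13, 117), (369, -57, 18, 118), (380, -57, 23, 117), (391, -57, 29, 117)]
200 [(232, 77, -80, 57), (243, -42, -44, 120), (254, -44, -39, 121), (265, -44, -33, 121), (276, -43, -28, 121), (287, -44, -22, 121), (298, -45, -16, 122), (309, -45, -11, 122), (320, -45, -5, 122), (331, -45, 0, 122), (342, -46, 6, 123), (354, -46, 12, 122), (365, -45, 18, 122), (376, -47, 23, 123), (387, -47, 29, 123)]
```

View pics/w14.png

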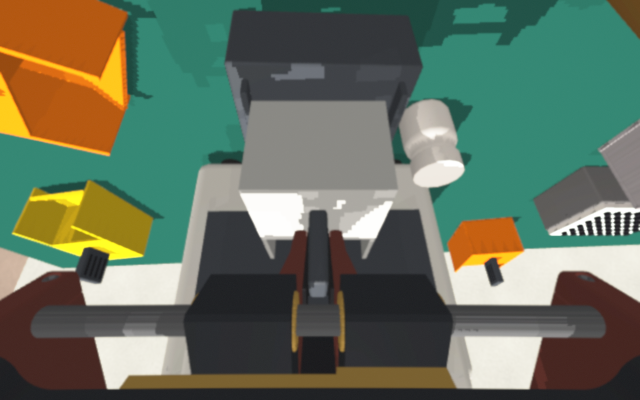

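```bash
python3 -m jog '[1,0.3,0.1,0.05,0, 1,0,0.35,0.35,0, 1,0,0.35,0.35,0]'; python3 st.py 0.4715 -0.184 0.1362; python3 rel.py | head -1
```

```text
t: 27.05
eef_pos: [0.4703, -0.1838, 0.1416]
ee_rot: [-0.283, 0.658, 0.65, -0.254]
ft_force: [-0.9, 0.0, -1.5]
width: 0.0099
t 27.05 p [ 0.4703 -0.1838  0.1416] j [-0.776 -0.794  2.275  0.592  1.115 -2.422] w 0.0099
x [0.026 0.999 0.033] az 1.545 | y [ 0.711  0.004 -0.703] lean deg 45.33 az 0.006 | z [-0.703  0.042 -0.71 ]
F [-0.85  0.04 -1.47]
tool shift cm to goal [-0.03  0.47  0.3 ] dist 0.6
rotvec vs grasp in analyser axes (roll,pitch,yaw) [ 0.033 -0.004  0.022]
```

```bash
python3 -m jog '[1,0,0.25,0.25,-0.01, 1,0,0,0,0]'; python3 st.py 0.4705 -0.184 0.1362; python3 rel.py | head -1;python3 -m jog '[1,0,0.2,0.15,-0.02, 1,0,0,0,0]'; python3 st.py 0.4705 -0.184 0.1362; python3 rel.py | head -1
```

```text
t: 27.3
eef_pos: [0.4702, -0.1834, 0.1374]
ee_rot: [-0.28, 0.657, 0.651, -0.258]
ft_force: [-0.2, -0.6, -1.4]
width: 0.0096
t 27.3 p [ 0.4702 -0.1834  0.1374] j [-0.775 -0.793  2.282  0.594  1.109 -2.437] w 0.0096
x [0.018 1.    0.025] az 1.552 | y [ 0.711  0.005 -0.703] lean deg 45.31 az 0.007 | z [-0.703  0.031 -0.71 ]
F [-0.19 -0.57 -1.36]
tool shift cm to goal [-0.06  0.1   0.07] dist 0.1
rotvec vs grasp in analyser axes (roll,pitch,yaw) [ 0.026 -0.004  0.03 ]
t: 27.55
eef_pos: [0.4712, -0.1833, 0.1367]
ee_rot: [-0.271, 0.654, 0.655, -0.265]
ft_force: [-0.1, -0.5, -1.6]
width: 0.0099
t 27.55 p [ 0.4712 -0.1833  0.1367] j [-0.774 -0.791  2.284  0.596  1.104 -2.461] w 0.0099
x [0.003 1.    0.009] az 1.568 | y [ 0.713  0.005 -0.701] lean deg 45.46 az 0.006 | z [-0.701  0.009 -0.713]
F [-0.06 -0.49 -1.61]
tool shift cm to goal [-0.07 -0.02  0.09] dist 0.1
rotvec vs grasp in analyser axes (roll,pitch,yaw) [ 0.01  -0.008  0.046]
```

```bash
python3 -m jog '[1,0,0.1,0.15,0.02, 1,0,0,0.1,0, 1,0,0,0,0]'; python3 st.py; python3 - <<'E'
from bench import imaging,bot
from h import *
f=[]
for i in range(8):
    c=imaging.camera("wrist"); f.append(bot.sense()["ft_force"])
print(np.mean(f,0))
P=cloud(c); yaw=-.078;A0=np.array([.4935,-.183,0]);ax=np.array([np.cos(yaw),np.sin(yaw),0]);ay=np.array([-np.sin(yaw),np.cos(yaw),0])
d=P-A0;X=d@ax;Y=d@ay;Z=P[...,2];ok=(c["depth"]>0)
m=ok&(Z>.07)&(Z<.1)&(X<-.045)&(X>-.07)&(abs(Y)<.06)
print("rear face Y",np.percentile(Y[m],[1,99]),"X",np.median(X[m]),"slope",np.polyfit(Y[m],X[m],1))
m=ok&(Z>.104)&(Z<.115)&(X<-.03)&(X>-.053)&(abs(Y)<.05); print("hood z vs Y",np.polyfit(Y[m],Z[m],1), np.polyfit(X[m],Z[m],1))
cv2.imwrite("pics/w15.png",c["pixels"])
E
```

```text
t: 27.92
eef_pos: [0.4712, -0.1844, 0.137]
ee_rot: [-0.276, 0.658, 0.652, -0.257]
ft_force: [1.2, 1.3, -0.4]
width: 0.0097
t 27.93 p [ 0.4712 -0.1844  0.137 ] j [-0.776 -0.795  2.287  0.599  1.1   -2.444] w 0.0097
x [0.019 1.    0.021] az 1.552 | y [ 0.716  0.001 -0.698] lean deg 45.74 az 0.002 | z [-0.698  0.028 -0.716]
F [ 1.2   1.29 -0.37]
[1.02288696 0.15436533 1.33064553]
rear face Y [-0.04186289  0.03241682] X -0.05338709120377057 slope [-0.06016657 -0.05366973]
hood z vs Y [0.02801621 0.10816437] [0.08705206 0.11170265]
```

```bash
python3 -m jog '[-1,0,0,0,0, -1,0,0,0,0, -1,0,0,0,0, -1,0,0,0,0, -1,0,0,0,0, -1,0,0,0,0]'; python3 st.py; python3 - <<'E'
from bench import imaging,bot
from h import *
c=imaging.camera("wrist")
P=cloud(c); yaw=-.078;A0=np.array([.4935,-.183,0]);ax=np.array([np.cos(yaw),np.sin(yaw),0]);ay=np.array([-np.sin(yaw),np.cos(yaw),0])
d=P-A0;X=d@ax;Y=d@ay;Z=P[...,2];ok=(c["depth"]>0)
m=ok&(Z>.07)&(Z<.1)&(X<-.045)&(X>-.07)&(abs(Y)<.06)
print("rear face Y",np.percentile(Y[m],[1,99]),"X",np.median(X[m]),"slope",np.polyfit(Y[m],X[m],1))
m=ok&(Z>.102)&(Z<.115)&(X<-.03)&(X>-.053)&(abs(Y)<.05); print("hood z vs Y",np.polyfit(Y[m],Z[m],1), np.polyfit(X[m],Z[m],1))
cv2.imwrite("pics/w16.png",c["pixels"])
E
```

```text
t: 29.08
eef_pos: [0.4705, -0.1839, 0.135]
ee_rot: [-0.277, 0.657, 0.651, -0.257]
ft_force: [0.3, 0.7, 0.9]
width: 0.0663
t 29.07 p [ 0.4705 -0.1839  0.135 ] j [-0.776 -0.794  2.289  0.598  1.101 -2.444] w 0.0663
x [0.019 1.    0.023] az 1.552 | y [ 0.714  0.003 -0.7  ] lean deg 45.54 az 0.004 | z [-0.7    0.029 -0.713]
F [0.31 0.69 0.87]
rear face Y [-0.04119396  0.03311412] X -0.05322089836176834 slope [-0.06219384 -0.05347089]
hood z vs Y [0.0185625  0.10720592] [0.1260633  0.11253576]
```

View pics/w16.png

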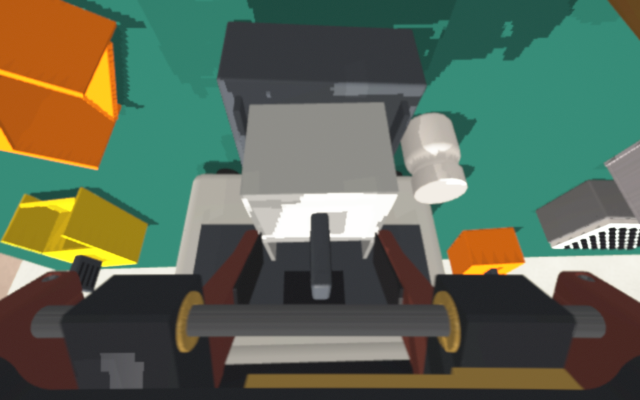

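```bash
python3 -m jog '[-1,0,-1.7,-1.0,0, -1,0,-1.7,-1.0,0, -1,0,-1.7,-1.2,0, -1,0,-2,-2,0, -1,-2,-3,-3,0, -1,-4,-3,-3,0, -1,-4,-3,-3,0, -1,-4,-2,-2,0, -1,-4,-1,-1,0, -1,0,0,0,0]'; python3 st.py; python3 - <<'E'
from bench import imaging,bot
from h import *
yaw=-.078;A0=np.array([.4935,-.183,0]);ax=np.array([np.cos(yaw),np.sin(yaw),0]);ay=np.array([-np.sin(yaw),np.cos(yaw),0])
for n in ["top","scene"]:
    c=imaging.camera(n);cv2.imwrite(f"pics/{n}17.png",c["pixels"]); np.savez(f"pics/{n}17.npz",**c)
    P=cloud(c);d=P-A0;X=d@ax;Y=d@ay;Z=P[...,2]
    m=((c["depth"]>0)&(Z>.1)&(Z<.116)&(abs(X)<.08)&(abs(Y)<.07)).astype(np.uint8);m=cv2.morphologyEx(m,cv2.MORPH_OPEN,np.ones((3,3)))>0
    r=cv2.minAreaRect(np.c_[X[m],Y[m]].astype(np.float32)); print(n,"hood in analyser frame",r)
    C=np.linalg.lstsq(np.c_[X[m],Y[m],np.ones(m.sum())],Z[m],rcond=None)[0];print("tilt",C, "z0",C@[-.0215,0,1])
    m=(c["depth"]>0)&(Z>.13)&(Z<.155)&(abs(X)<.06)&(abs(Y)<.04); print("fin",X[m].mean(),Y[m].mean())
E
```

```text
t: 30.38
eef_pos: [0.451, -0.3749, 0.3943]
ee_rot: [-0.277, 0.657, 0.652, -0.258]
ft_force: [-0.6, -0.1, -0.2]
width: 0.0876
t 30.38 p [ 0.451  -0.3749  0.3943] j [-1.125 -0.334  1.53   0.702  1.544 -2.541] w 0.0876
x [0.016 1.    0.022] az 1.555 | y [ 0.713  0.004 -0.701] lean deg 45.52 az 0.005 | z [-0.701  0.027 -0.713]
F [-0.62 -0.12 -0.15]
top hood in analyser frame ((-0.021523401141166687, -0.002156682312488556), (0.0645725354552269, 0.07666228711605072), 0.6405267119407654)
tilt [-0.00567157  0.00183877  0.10793295] z0 0.10805488429180704
fin -0.017165482003952452 -0.001547478264816267
scene hood in analyser frame ((0.01332230493426323, 0.000363033264875412), (0.1323687881231308, 0.07989057898521423), 4.057923316955566)
tilt [-0.00556566 -0.02326589  0.10763512] z0 0.10775478056123726
fin -0.016373626399504473 0.0014796601604110337
```

View pics/scene17.png

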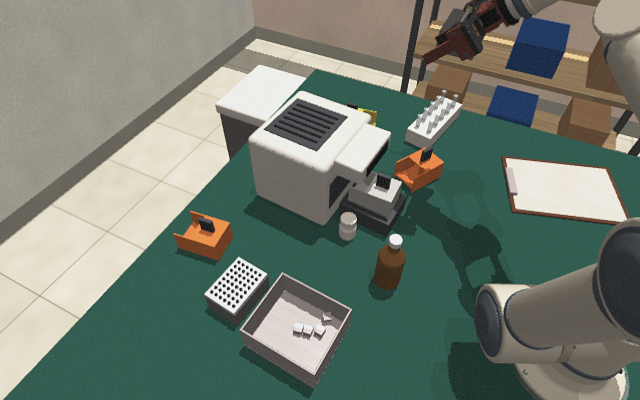

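View pics/top17.png

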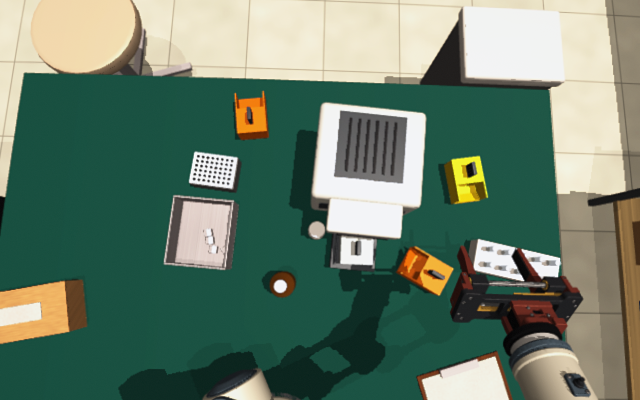

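```bash
python3 -c "
from bench import sign_off
print(sign_off())"
```

```text
the job is handed in; nothing more can be done
None
```

I emptied the caddy into the bin in one tip and put it back on the dock. The job is handed in at about 30 s of the 72 s; no verdict is reported.

**What I did:** I gripped the fin with the gripper leaned back 45°. I lifted the caddy about 45 mm and took it out sideways to the analyser's -y, because the arm was at a joint limit and couldn't draw it straight back. Over the bin I turned it half round about the tool axis, which leaned the -y side down about 45° and then brought the spout down. I held it upright over the bin for about 1.4 s, brought it back the same way and let go.

**Last checks:**
- **Weight:** after tipping it read 1.51 ± 0.10 N, against about 1.47 N for an empty caddy and 1.86 N with one cartridge left.
- **Cartridges:** the scene view shows all four lying in the bin. The top view showed only three clearly, because the fourth lay in shadow by the -y wall, though its depth data did pick up a fourth block there.
- **Caddy:** in the top view it is level on the dock, about 0–1 mm from the dock's middle in x and 2 mm to -y. In the scene view the hood outline was no use because the brow front was mixed in; its fin reading put the caddy at +1.5 mm in y, about 3 mm off the top view.
- **Caddy yaw:** the wrist view had suggested about 0.06 rad of yaw after release, but the top view shows about 0.01.
- **Surroundings:** bottle, jar and tip box look unmoved by eye. The gripper is open and clear of everything.

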